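# Fit a D-bore knob to its keyed spindle and set the selector

### The job

First lift the black transit cap off the bare spindle on the sloping face of the control box and set it down in the steel parts tray. Then take the loose grey knob, turn it until the flat in its bore (on the side of its pointer nose) matches the flat of the steel spindle, and push it on fully home with a gentle push, never forcing it (10 N is plenty). Last, turn the selector by the knob until its nose points straight at the dark index mark up the slope from the spindle, let go, and leave the torch, bottle, tin and small carton where they stand.

Things in the scene. Friction and masses are not known exactly. Their poses are not given: they have to be found in the camera images.
- control_box: Fixed grey control box, 140 (its x) x 220 (its y) x 107 high. Origin: centre of its underside on the bench; x from its low front (30 high, towards the robot) to its back, z up. From the front edge the face slopes up at 35 degrees to the horizontal; the flat top begins 110 behind the front edge. Guard bars, 20 above the face, run up the slope 104 to each side of its middle.
- neighbour_knob (a point): Centre of the fixed knob on the neighbouring selector, 78 beside the bare spindle on the same face: 34 dia, its top 39 above the face, nose up the slope. Not to be handled. Axes of the box.
- mark (a point): Fixed point on the spindle's axis, at the top of the 28 dia steel bush (3 above the sloping face) on which the pushed-home knob rests. z points square out of the face (35 degrees from vertical, leaning to the box's front); x points up the slope to the dark raised index mark, a 14 x 4 bar 31 to 45 from the axis, flush with the bush.
- spindle_seat (a point): Same point as mark but turning with the spindle: z along the spindle outwards, x towards the spindle's flat. The steel D spindle stands 18 out of the bush and tapers over its outer half from 16 to 14.4 dia, its flat 2.9 to 2.2 from the axis, with a 1 chamfer round its tip, none on the flat. At the start it is hidden under the cap, which does not turn it.
- spindle (a joint): Turn of the spindle, rad: 0 when the flat faces the index mark, growing counter-clockwise seen from above the face; starts between 0.6 and 1.4; stops at -0.6 and 2.0. Friction (about 0.03 N m) keeps it where it is left.
- knob_centre (a point): Centre, half-way up, of the loose grey knob (0.04 to 0.09 kg), standing open end down on the flat tool wallet (its top 7 above the bench): cylinder 34 dia x 34 high with a pointer nose at its foot. A raised black line 30 x 3 on its top lies along the nose. z is its axis, up; x points along the nose. It can be gripped round at any angle above the nose.
- knob_nose (a point): Tip of the knob's nose, 27 from the knob's axis, 5 above its underside; the nose is 7 wide and 10 high. Axes of the knob.
- knob_base (a point): Centre of the knob's underside, axes as knob_centre; it meets spindle_seat when the knob is home. Mouth of the D bore: 20 deep, about 17 dia, flat 3.3 from the axis on the nose side (x), mouth chamfered 1.5 (0.5 at the flat). About 1.1 play all round at the spindle tip, 0.4 when home; when turned, the knob leads the spindle by up to 0.2 rad and may swing back 0.1 when let go.
- cap_centre (a point): Centre (18 from its open end) of the black round transit cap, 24 dia x 36 long, about 0.03 kg, loosely over the spindle at the start, open end on the bush. z points to its closed end (at first square out of the sloping face). Bore 18 dia, 22 deep; it pulls straight off along z and clears the spindle after 18.
- tray: Fixed stainless parts tray, 234 (its x) x 68 (its y), rim 30 high, inside about 200 x 52. Origin: centre of its underside on the bench; z up. 
- tray_bay (a point): Point on the tray's floor, 16 above the bench, in its emptiest bay (62 along the tray's x, 3 along its -y), free for 35 x 17 each way; elsewhere the tray's contents reach up to 23 above the bench.
- torch_mid (a point): Grey torch standing on its head, 43 dia x 122 high; bystander, loose, to be left where it stands. Point: its centre, half-way up.
- ipa_bottle_mid (a point): White wash bottle with red tip, 44 dia x 134 high; bystander, loose, to be left where it stands. Point: its centre, half-way up.
- flux_tin_mid (a point): Round flat yellow tin, 47 dia x 23 high; bystander, loose, to be left where it stands. Point: its centre, half-way up.
- fuse_box_mid (a point): Small red carton, 35 (its x) x 59 (its y) x 23 high; bystander, loose, to be left where it stands. Point: its centre, half-way up.
Mind the look-alikes: they are no part of the job. What is shaped like the part that bears cap_centre but pink is not meant.

How it is judged (in metres and radians):
On the way, in this order (a step that is already met when the one before it is completed fails the run):
1. the cap is off the spindle and lies released in the tray (x of cap_centre in the frame of tray between -0.105 and 0.105 m and y of cap_centre in the frame of tray between -0.03 and 0.03 m and z of cap_centre in the frame of tray below 0.05 m and contact force between the fingers and cap below 0.1 N), for 0.2 s.
2. the knob is fully home on the spindle, not yet turned to the mark (distance between knob_base and spindle_seat below 0.0045 m and z of knob_base in the frame of mark below 0.003 m and angle between the z axis of knob_base and the z axis of mark, either way round below 0.1 rad), for 0.2 s.
3. the knob's nose points at the index mark, with the spindle turned along (distance between knob_base and spindle_seat below 0.0045 m and angle between the x axis of knob_base and the x axis of mark, either way round below 0.2 rad and value of joint spindle below 0.35 rad), for 0.2 s.
At the end, for the whole second after the job is handed in: Knob home on the spindle: underside within 3 mm of the bush, 4.5 mm of the seat, axis within 0.1 rad; nose at the mark within 0.2 rad, spindle turned along (below 0.35 rad); cap in the tray, within 105 x 30 mm of its middle, centre under 50 mm above the bench; all at rest (all of step 3 and z of knob_base in the frame of mark below 0.003 m and angle between the z axis of knob_base and the z axis of mark, either way round below 0.1 rad and x of cap_centre in the frame of tray between -0.105 and 0.105 m and y of cap_centre in the frame of tray between -0.03 and 0.03 m and z of cap_centre in the frame of tray below 0.05 m and linear speed of each of knob, cap below 0.02 m/s); the robot touches nothing.
It fails at once if a bystander (torch, bottle, tin or carton) is pushed by more than 25 mm or knocked over (distance of any of torch_mid, ipa_bottle_mid, flux_tin_mid, fuse_box_mid from where it was at the start of the episode above 0.025 m).
It fails at once if the knob is forced: it presses on the spindle or the box with more than 40 N (contact force between knob and control_box above 40 N).
It also fails if it takes over 64 s, if anything falls off the work surface, if the arm or the gripper's body presses on something with over 40 N, if the wrist force passes 120 N, or if a joint passes its speed limit or range.

### The arm

A 6-joint arm with a two-finger parallel gripper is mounted at the origin on the work surface; the furniture and walls round the work are solid. World frame = base frame: x ahead of the robot, y to its left, z up, the work surface at z = 0. Lengths are in mm, angles in rad, forces in N, time in s.
With the tool pointing down it reaches from about 275 to 1000 mm from the base axis. Payload 8.4 kg.
Tool frame: the origin (TCP) lies at the very end of the fingers, on their centre line; the grasp point (between the pads) lies 19 mm behind it (r.tcp_to_grasp is the distance from the TCP to the grasp point, in mm); z points along the fingers, y is the line along which they close (so a half turn about z gives the same grasp; the last joint's range is limited). The gripper opens to 85 mm and grips with 20 to 120 N. Pads are 22 mm wide; open, the fingers measure 114 mm over their backs; the gripper's body (76 mm by 85 mm) begins 54 mm behind the grasp point. The pads swing forward as they close: fully open they stand 13 mm farther back than shut.
Start: joints at [1.105, 0.353, 1.633, -0, 1.155, -0.002], TCP at [279.593, 558.977, 231.281] pointing down, gripper open.
Joint ranges: [-2.63, 2.63], [-0.92, 2.1], [0.06, 2.66], [-1.3, 4.44], [0, 2.69], [-3.02, 3.02]. Speed limits (rad/s): [2.22, 2.22, 2.79, 3.14, 3.14, 3.14].

### API

Orientations are given as [roll, pitch, yaw] about the fixed x, y, z axes, in that order (R = Rz(yaw) Ry(pitch) Rx(roll)).
In Python, from rig import r gives the robot as it stands. The module is installed in compiled form; this text tells all that it offers.
- The arm moves only by the tool play_rows, never from a script. Its argument "rows" is a list of rows, each an object with "dp": the shift along the tool's x, y, z in units of 40 mm (1.0 is 40 mm), a list of three; "turn": the turn, a rotation vector about the tool's x, y, z in units of 6 degrees (1.0 is 6 degrees), a list of three; "fingers": the closure, from 0 (fully open) to 1 (shut). In form: [{"dp": [tx, ty, tz], "turn": [wx, wy, wz], "fingers": fingers}, ...]. A call has 1 to 5 rows; each row shifts and turns the commanded pose from where the row before left it, along the tool's axes as they then stand; what a row does not reach is not made up. A row lasts 1/12 s, in which the tool goes at most 41.7 mm and 7.16 degrees, less where a joint would pass 70% of its speed; a pose out of reach is approached as far as the arm can. A call is refused whole if a number of a shift passes 1 or a number of a turn 1, either way. A call with a gripper value outside its range is refused whole. The fingers move at their own pace and stop on an object; "force" is the grip in N (left out, the last holds). Time passes only in rows, so rows that do not move let the fingers close. It gives the time, the measured TCP pose, the force, the opening and the grip force at its end, in the units of the state.
- r.sense(): the state, without advancing time (a new reading comes with each control period).
- r.grab_frame(name): name is "scene" or "top" or "wrist"; returns a dict with "pixels" (400x640x3 uint8, red, green, blue), "fx", "fy", "cx", "cy" (pixels), "pose" (4x4, takes a point from camera to world coordinates). Camera axes: x right, y down, z forward; pixel columns grow to the right and rows downward; lengths in mm; the calibration is good to about 2 mm. A picture is of the moment at which its call begins. There is no depth.
- r.sign_off(): hands the job in; it is judged then, once.
The state is a dict: "clock": time; "qpos": joint angles; "qvel": joint speeds; "joint_efforts": joint torques, N m; "eef_pos": TCP position; "tcp_rot": TCP orientation; "contact_force": force on the tool from outside, world axes, zero at the start; "wrist_torque": the same for the moment, N m; "opening": opening from 0.0 (shut) to 1.0 (fully open); "grasp_force": force on a finger pad.
Only numpy, scipy, OpenCV 4.12 (cv2) and the standard library are available. Lean on these libraries where they do the work, as an engineer would, in place of code of your own. Each camera call takes 0.05 s, during which the arm holds its last target. There are 200 camera calls.

## Working session

There is one attempt and no reset: what is moved stays moved. The work goes in short steps, Python scripts to look and compute and a tool call to move; the robot and the scene stay as the last step left them, time stands still between calls to the robot, and variables do not carry over. Pictures are saved under pics/ and viewed, at most 10 in all, crops included, and the job is handed in when it is done.

Besides the shell and the picture viewer there is one more tool, called as name(argument=value, ...) on one line, values as JSON. play_rows: Moves the arm, as the interface text tells. Its arguments: {"type":"object","properties":{"rows":{"type":"array"},"force":{"type":"number"}},"required":["rows"]}

```bash
mkdir -p pics
cat > h.py <<'E'
import numpy as np, cv2, os
from scipy.spatial.transform import Rotation as R
from rig import r
def snap(n,f):
    g=r.grab_frame(n); np.savez('pics/'+f+'.npz',**{k:np.array(v) for k,v in g.items()})
    cv2.imwrite('pics/'+f+'.png',cv2.cvtColor(g['pixels'],cv2.COLOR_RGB2BGR)); return g
def load(f): return dict(np.load('pics/'+f+'.npz'))
def ray(g,u,v):
    d=np.array([(u-g['cx'])/g['fx'],(v-g['cy'])/g['fy'],1.]); P=np.array(g['pose']); d=P[:3,:3]@d
    return P[:3,3],d/np.linalg.norm(d)
def onz(g,u,v,z):
    o,d=ray(g,u,v); return o+d*(z-o[2])/d[2]
def proj(g,p):
    P=np.linalg.inv(np.array(g['pose'])); c=P[:3,:3]@np.array(p)+P[:3,3]
    return np.array([g['fx']*c[0]/c[2]+g['cx'],g['fy']*c[1]/c[2]+g['cy']])
def tri(obs):
    A=np.zeros((3,3));b=np.zeros(3)
    for g,u,v in obs:
        o,d=ray(g,u,v);M=np.eye(3)-np.outer(d,d);A+=M;b+=M@o
    return np.linalg.solve(A,b)
def plan(p,Rt):
    """shift in tool units (40mm) and turn units (6deg) from the present pose to target"""
    s=r.sense(); T=R.from_euler('xyz',s['tcp_rot']); 
    dp=T.inv().apply(np.array(p)-s['eef_pos'])/40; w=(T.inv()*Rt).as_rotvec()/np.radians(6)
    print('t',round(s['clock'],2),'dp',dp.round(3),'turn',w.round(2))
E
python3 - <<'E'
from h import *
for n in('scene','top','wrist'):
    g=snap(n,n+'0'); print(n,g['fx'],g['cx'],g['cy'],np.array(g['pose']).round(3).tolist())
s=r.sense();print({k:np.round(v,3).tolist() for k,v in s.items()}, r.tcp_to_grasp)
E
```

```text
scene 510.09502759877944 316.506803833575 192.73472191677746 [[0.781, -0.323, 0.535, -33.277], [-0.624, -0.432, 0.651, -687.77], [0.021, -0.842, -0.539, 635.76], [0.0, 0.0, 0.0, 1.0]]
top 397.3813641699594 327.6429717872494 203.18453005742646 [[0.139, -0.959, 0.245, 330.538], [-0.99, -0.136, 0.027, -19.437], [0.007, -0.247, -0.969, 920.823], [0.0, 0.0, 0.0, 1.0]]
wrist 310.3526474242998 319.9005177344369 199.15040914460695 [[0.448, 0.849, 0.281, 205.931], [0.894, -0.424, -0.142, 595.562], [-0.002, 0.315, -0.949, 373.884], [0.0, 0.0, 0.0, 1.0]]
{'clock': 0.15, 'qpos': [1.105, 0.353, 1.634, 0.0, 1.155, -0.002], 'qvel': [0.0, -0.001, -0.002, -0.0, 0.002, 0.002], 'joint_efforts': [0.0, -60.563, -34.234, 0.0, 0.006, -0.0], 'eef_pos': [279.443, 558.685, 230.761], 'tcp_rot': [-3.141, -0.0, 2.678], 'contact_force': [0.78, 0.156, -0.364], 'wrist_torque': [-0.02, 0.012, -0.014], 'grasp_force': 0.0, 'opening': 0.995} 18.700000000000003
```

View pics/scene0.png

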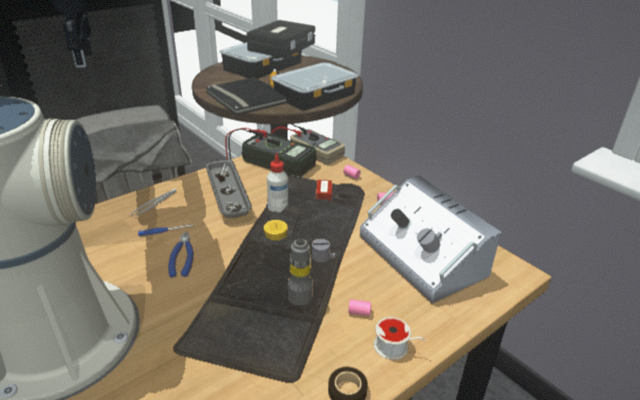

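View pics/top0.png

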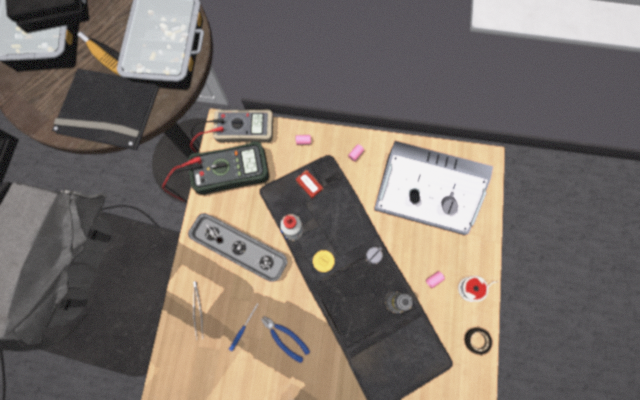

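Scene: black cap (400,217) on the box; neighbour knob (429,239); loose knob (321,250); tray (229,190). Top: cap (414,197), neighbour knob (450,205), loose knob (374,255), tray (238,246), bottle (290,225), tin (323,261), carton (310,183), torch (400,301).
Candidates for the cap: black (414,197) on the spindle, and pink look-alikes at (304,140), (357,153), (435,279). I choose the black one; for the knob, the loose one at (374,255), not the fixed one at (450,205). I check both in one close crop.

Run:
```python
from h import *
a=cv2.imread('pics/top0.png')[140:290,350:500]; b=cv2.imread('pics/scene0.png')[170:320,295:495]
c=np.hstack([cv2.resize(a,(400,400),interpolation=cv2.INTER_CUBIC),cv2.resize(b[:, :],(400,300),interpolation=cv2.INTER_CUBIC)[:, :] if 0 else cv2.copyMakeBorder(cv2.resize(b,(400,300),interpolation=cv2.INTER_CUBIC),0,100,0,0,0)])
cv2.imwrite('pics/c1.png',c)
s=load('scene0');t=load('top0')
for n,p,q in [('cap',(400,217),(414,197)),('knobtop',(321,243),(374,254)),('neigh',(429,237),(450,204)),('bottle tip',(277,160),(290,222)),('torch top',(300,245),(404,299))]:
    print(n,tri([(s,*p),(t,*q)]).round(1))
for n,z,q in [('tin',30,(323,261)),('carton',30,(310,183)),('tray0',30,(193,217)),('trayE',30,(284,278)),('boxFL',30,(376,208)),('boxFR',30,(468,232)),('BL',107,(391,145)),('BR',107,(492,160))]: print(n,onz(t,*q,z).round(0))
```

```text
cap [ 584.2 -181.7   85.1]
knobtop [ 452.9 -112.4   42.8]
neigh [ 577.4 -259.    88.9]
bottle tip [482.8  72.6 127.6]
torch top [ 361.1 -171.3  119.8]
tin [423.  -2.  30.]
carton [599.  53.  30.]
tray0 [480. 306.  30.]
trayE [374.  77.  30.]
boxFL [ 560. -106.   30.]
boxFR [ 534. -320.   30.]
BL [ 687. -116.  107.]
BR [ 683. -338.  107.]
```

View pics/c1.png

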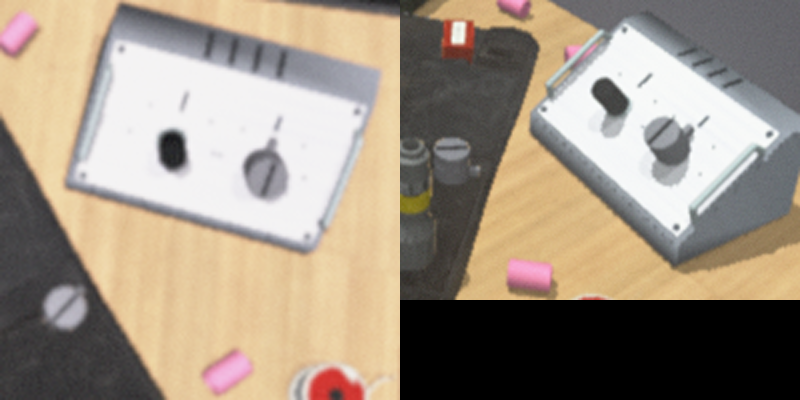

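The crop confirms the choice: the black cap at crop (172,150) stands on the face, the loose knob at crop (65,307) has a line running to upper right, and the rest are pink or fixed. I move to a close view.

```bash
cat >> h.py <<'E'
from scipy.linalg import logm
def rows(p,Rt,n,start=None):
    """n equal rows (dp units, turn units) of tool-frame screw motion to target; returns end pose check"""
    if start is None:
        s=r.sense(); p0=np.array(s['eef_pos']);R0=R.from_euler('xyz',s['tcp_rot'])
    else: p0,R0=start
    w=(R0.inv()*Rt).as_rotvec()/n; step=R.from_rotvec(w)
    # sum_k step^k dp = R0^-1 (p-p0)
    A=sum((R.from_rotvec(w*k).as_matrix() for k in range(n)))
    dp=np.linalg.solve(A,R0.inv().apply(np.array(p)-p0))
    q=p0.copy();Q=R0;path=[]
    for k in range(n): q=q+Q.apply(dp);Q=Q*step;path.append(q.round(0))
    print('rows',n,'dp',(dp/40).round(3),'turn',(w/np.radians(6)).round(3),'mid',path[n//2],'end',path[-1])
def toolR(psi,tilt=35,spin=0):
    """tool tilted outward; tool y up the slope; spin about tool z (rad)"""
    c,s=np.cos(np.radians(tilt)),np.sin(np.radians(tilt)); Z=R.from_euler('z',psi)
    y=Z.apply([c,0,s]);z=Z.apply([s,0,-c]);x=np.cross(y,z)
    return R.from_matrix(np.c_[x,y,z])*R.from_rotvec([0,0,spin])
E
python3 - <<'E'
from h import *
rows([480,-165,200],toolR(-.11,0),20)
rows([531,-176,160],toolR(-.11,35),6,([480,-165,200],toolR(-.11,0)))
E
```

```text
rows 20 dp [-0.966 -0.255  0.039] turn [-0.     0.     0.581] mid [503. 190. 214.] end [ 480. -165.  200.]
rows 6 dp [-0.022  0.17   0.219] turn [-0.972  0.    -0.   ] mid [ 511. -172.  170.] end [ 531. -176.  160.]
```

play_rows(rows=[{"dp": [-0.96,-0.25,0.04],"turn": [0,0,0.58],"fingers": 0},{"dp": [-0.96,-0.25,0.04],"turn": [0,0,0.58],"fingers": 0},{"dp": [-0.96,-0.25,0.04],"turn": [0,0,0.58],"fingers": 0},{"dp": [-0.96,-0.25,0.04],"turn": [0,0,0.58],"fingers": 0},{"dp": [-0.96,-0.25,0.04],"turn": [0,0,0.58],"fingers": 0}])

```text
clock: 0.57
eef_pos: [412.5, 410.4, 223.0]
tcp_rot: [-3.142, 0.0, 2.372]
contact_force: [0.7, 0.2, -0.1]
opening: 0.999
grasp_force: 0.0
```

play_rows(rows=[{"dp": [-0.96,-0.25,0.04],"turn": [0,0,0.58],"fingers": 0},{"dp": [-0.96,-0.25,0.04],"turn": [0,0,0.58],"fingers": 0},{"dp": [-0.96,-0.25,0.04],"turn": [0,0,0.58],"fingers": 0},{"dp": [-0.96,-0.25,0.04],"turn": [0,0,0.58],"fingers": 0},{"dp": [-0.96,-0.25,0.04],"turn": [0,0,0.58],"fingers": 0}])

```text
clock: 0.98
eef_pos: [494.1, 230.1, 215.1]
tcp_rot: [3.141, 0.0, 2.067]
contact_force: [0.9, -0.4, -0.7]
opening: 1.002
grasp_force: 0.0
```

play_rows(rows=[{"dp": [-0.96,-0.25,0.04],"turn": [0,0,0.58],"fingers": 0},{"dp": [-0.96,-0.25,0.04],"turn": [0,0,0.58],"fingers": 0},{"dp": [-0.96,-0.25,0.04],"turn": [0,0,0.58],"fingers": 0},{"dp": [-0.96,-0.25,0.04],"turn": [0,0,0.58],"fingers": 0},{"dp": [-0.96,-0.25,0.04],"turn": [0,0,0.58],"fingers": 0}])

```text
clock: 1.4
eef_pos: [517.8, 33.8, 207.2]
tcp_rot: [3.141, 0.0, 1.764]
contact_force: [1.3, -0.1, 0.4]
opening: 0.999
grasp_force: 0.0
```

play_rows(rows=[{"dp": [-0.96,-0.25,0.04],"turn": [0,0,0.58],"fingers": 0},{"dp": [-0.96,-0.25,0.04],"turn": [0,0,0.58],"fingers": 0},{"dp": [-0.96,-0.25,0.04],"turn": [0,0,0.58],"fingers": 0},{"dp": [-0.96,-0.25,0.04],"turn": [0,0,0.58],"fingers": 0},{"dp": [-0.96,-0.25,0.04],"turn": [0,0,0.58],"fingers": 0}])

```text
clock: 1.82
eef_pos: [481.8, -160.7, 199.2]
tcp_rot: [3.141, 0.0, 1.46]
contact_force: [1.3, 0.1, 0.3]
opening: 0.999
grasp_force: 0.0
```

Run:
```python
from h import *
s=r.sense(); print(s['clock'],s['eef_pos'],s['tcp_rot'],s['opening'])
snap('wrist','w1'); snap('top','t1'); snap('scene','s1')
rows([528,-176,160],toolR(-.11,35),6)
```

```text
1.8167 [ 481.83094739 -160.66141449  199.20841364] [3.14122445e+00 7.93174976e-05 1.46009560e+00] 0.9989589277726115
rows 6 dp [-0.04   0.156  0.211] turn [-0.973  0.001 -0.004] mid [ 510. -171.  170.] end [ 528. -176.  160.]
```

View pics/w1.png

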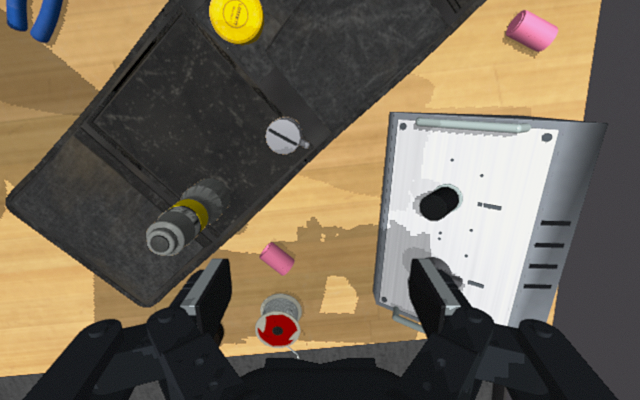

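Wrist view: cap (438,203), index marks (490,207) and (476,285), box front edge (391,113)–(376,303), loose knob top (283,136) with nose toward (306,145), torch (165,238). I measure the box frame and knob from this.

Run:
```python
from h import *
g=load('w1')
im=cv2.imread('pics/w1.png')
a=cv2.resize(im[100:310,370:570],(0,0),fx=2.8,fy=2.8,interpolation=cv2.INTER_CUBIC)
b=cv2.resize(im[105:165,250:330],(0,0),fx=2.8,fy=2.8,interpolation=cv2.INTER_CUBIC)
b=cv2.copyMakeBorder(b,0,a.shape[0]-b.shape[0],0,0,0); cv2.imwrite('pics/c2.png',np.hstack([a,b]))
print(a.shape,b.shape)
L=onz(g,390.5,113,30);Rr=onz(g,375.5,303,30);print(L,Rr,np.linalg.norm(L-Rr))
k=onz(g,283,136,41);print('knob',k, 'scene/top', tri([(load('w1'),283,136),(load('top0'),374,253.5)]))
```

```text
(588, 560, 3) (588, 224, 3)
[ 556.06901072 -102.73330104   30.        ] [ 529.63128247 -319.87872481   30.        ] 218.7489166565779
knob [ 450.45403636 -111.81500422   41.        ] scene/top [ 452.06166471 -110.66934116   53.46529269]
```

View pics/c2.png

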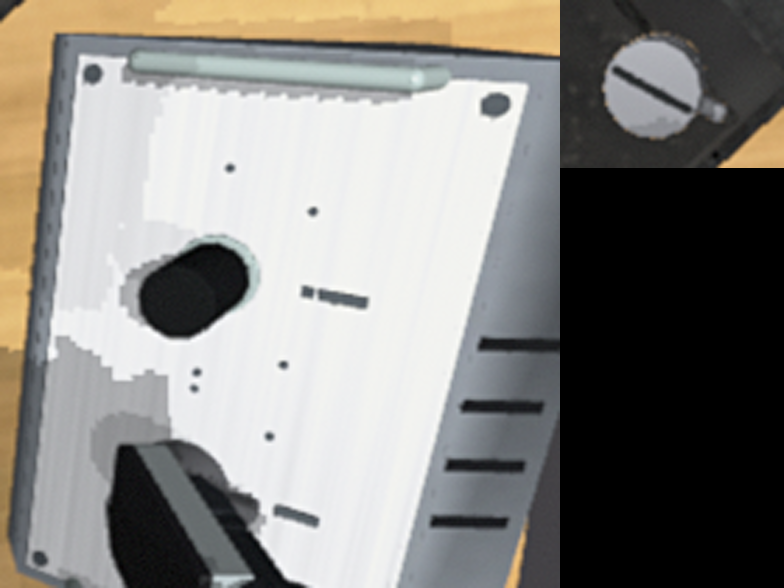

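Crop: cap's closed-end disc centre at crop (178,302), index bar centre (343,299), front-left corner (57,35); knob top disc centre (92,88) (in its panel), line (54,69)–(131,108), nose at lower right.

```bash
cat >> h.py <<'E'
psi=-0.121; F=np.array([542.8,-211.3,30.]); Z=R.from_euler('z',psi)
c35,s35=np.cos(np.radians(35)),np.sin(np.radians(35))
U=Z.apply([c35,0,s35]);Y=Z.apply([0,1,0]);N=Z.apply([-s35,0,c35])
def onface(g,u,v,h):
    o,d=ray(g,u,v); return o+d*((N@(F-o)+h)/(N@d))
def face(p): q=np.array(p)-F; return np.array([q@U,q@Y,q@N]).round(1)
E
python3 - <<'E'
from h import *
g=load('w1');C=lambda a,b:(370+a/2.8,100+b/2.8);K=lambda a,b:(250+a/2.8,105+b/2.8)
ct=onface(g,*C(178,302),39); mk=onface(g,*C(343,299),3); fl=onface(g,*C(57,35),0)
print('captop',ct,face(ct),'mark',mk,face(mk),face(fl))
print('nmark',face(onface(g,*C(297,516),3)))
a=onz(g,*K(54,69),41);b=onz(g,*K(131,108),41);n=onz(g,*K(155,108),15);c=onz(g,*K(92,88),41)
print(a,b,np.degrees(np.arctan2(*(b-a)[1::-1])),'len',np.linalg.norm(a-b),(a+b)/2,c,'nose',n,np.linalg.norm((n-c)[:2]))
E
```

```text
captop [ 574.7220922  -178.91514251   97.0617494 ] [61.2 36.  39. ] mark [ 627.56314249 -186.2400352    90.46212903] [101.1  35.1   3. ] [-1.000e-01  1.098e+02  0.000e+00]
nmark [100.2 -42.8   3. ]
[ 438.35774375 -104.45336437   41.        ] [ 462.61851064 -120.43392115   41.        ] -33.37287918436661 len 29.051041376198388 [ 450.4881272  -112.44364276   41.        ] [ 450.25790232 -112.20126605   41.        ] nose [ 469.24831268 -124.94283832   15.        ] 22.868829212934827
```

```bash
cat >> h.py <<'E'
bush=F+62.1*U+35.6*Y+3*N
E
python3 - <<'E'
from h import *
T=toolR(psi,35); print(bush)
rows(bush+66*N,T,6)
E
```

```text
[ 595.88635542 -181.89277311   68.07655283]
rows 6 dp [-0.03   0.239  0.398] turn [-0.973 -0.004  0.013] mid [ 528. -171.  142.] end [ 558. -177.  122.]
```

play_rows(rows=[{"dp": [-0.03,0.24,0.4],"turn": [-0.97,0,0.01],"fingers": 0},{"dp": [-0.03,0.24,0.4],"turn": [-0.97,0,0.01],"fingers": 0},{"dp": [-0.03,0.24,0.4],"turn": [-0.97,0,0.01],"fingers": 0},{"dp": [-0.03,0.24,0.4],"turn": [-0.97,0,0.01],"fingers": 0},{"dp": [-0.03,0.24,0.4],"turn": [-0.97,0,0.01],"fingers": 0}])

```text
clock: 2.38
eef_pos: [538.5, -166.4, 134.5]
tcp_rot: [2.669, -0.008, 1.465]
contact_force: [1.2, 2.2, -1.0]
opening: 1.001
grasp_force: 0.0
```

play_rows(rows=[{"dp": [-0.03,0.24,0.4],"turn": [-0.97,0,0.01],"fingers": 0},{"dp": [0,0,0],"turn": [0,0,0],"fingers": 0.3},{"dp": [0,0,0],"turn": [0,0,0],"fingers": 0.3}])

```text
clock: 2.63
eef_pos: [547.1, -161.8, 132.7]
tcp_rot: [2.635, -0.024, 1.475]
contact_force: [-0.8, -0.1, 0.5]
opening: 0.745
grasp_force: 0.0
```

Run:
```python
from h import *
snap('wrist','w2'); s=r.sense(); print(face(s['eef_pos']),s['opening'])
plan(bush+5.5*N,toolR(psi,35))
im=load('w2')['pixels']; g=load('w2'); print(proj(g,bush+36*N),proj(g,bush))
m=(im.max(2)<45).astype(np.uint8); u,v=proj(g,bush+20*N).astype(int)
l,lab,st,ce=cv2.connectedComponentsWithStats(m)
print(u,v,[ (st[i].tolist(),ce[i].round(1).tolist()) for i in range(1,l) if st[i,4]>150])
```

```text
[58.2 49.4 85.3] 0.6978866842631398
t 2.68 dp [-0.409  0.293  1.888] turn [-0.99 -0.32  0.09]
[334.8547016  247.50968889] [337.50515051 227.84928043]
336 238 [([32, 0, 27, 32, 156], [45.4, 13.8]), ([0, 88, 119, 146, 3673], [26.2, 167.2]), ([11, 92, 75, 51, 699], [51.3, 116.7]), ([60, 165, 61, 22, 254], [89.6, 175.1]), ([123, 184, 36, 37, 305], [141.7, 201.7]), ([0, 216, 75, 46, 798], [34.5, 236.1]), ([316, 216, 36, 46, 1250], [334.3, 238.7]), ([99, 220, 27, 35, 194], [113.9, 233.0]), ([44, 252, 554, 148, 34163], [322.0, 353.8]), ([0, 257, 49, 79, 1863], [18.4, 289.3])]
```

View pics/w2.png

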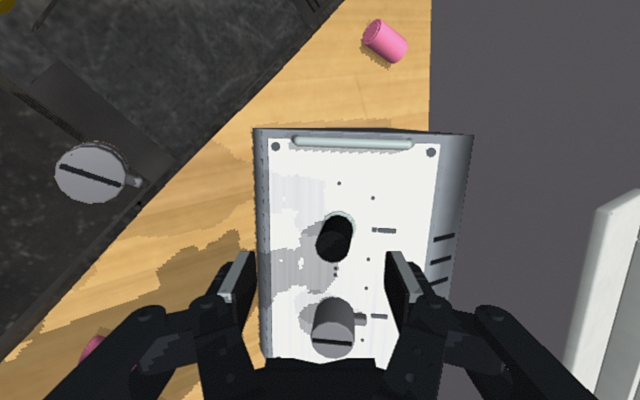

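Cap at (334,239), predicted (336,238): the location is good. Some of the move was speed-limited, so I correct the rest.

play_rows(rows=[{"dp": [-0.13,0.1,0.17],"turn": [-0.33,-0.11,0.03],"fingers": 0.3},{"dp": [-0.13,0.1,0.17],"turn": [-0.33,-0.11,0.03],"fingers": 0.3},{"dp": [-0.13,0.1,0.17],"turn": [-0.33,-0.1,0.03],"fingers": 0.3},{"dp": [0,0,0],"turn": [0,0,0],"fingers": 0.3}])

```text
clock: 3.02
eef_pos: [563.9, -174.2, 125.0]
tcp_rot: [2.55, -0.009, 1.458]
contact_force: [-0.5, 0.4, 0.2]
opening: 0.699
grasp_force: 0.0
```

Run:
```python
from h import *
s=r.sense(); print(face(s['eef_pos']),s['opening'],s['qpos'].round(2) if hasattr(s['qpos'],'round') else s['qpos'])
plan(bush+5.5*N,toolR(psi,35))
```

```text
[68.  39.4 68.4] 0.6993128288355976 [-0.4   0.28  2.22  1.17  0.18 -1.4 ]
t 3.02 dp [-0.112 -0.119  1.499] turn [-0.18 -0.12  0.02]
```

play_rows(rows=[{"dp": [-0.05,-0.06,0],"turn": [-0.09,-0.06,0.01],"fingers": 0.3},{"dp": [-0.06,-0.06,0],"turn": [-0.09,-0.06,0.01],"fingers": 0.3},{"dp": [0,0,0.2],"turn": [0,0,0],"fingers": 0.3},{"dp": [0,0,0.2],"turn": [0,0,0],"fingers": 0.3},{"dp": [0,0,0.2],"turn": [0,0,0],"fingers": 0.3}])

```text
clock: 3.43
eef_pos: [573.4, -179.5, 103.3]
tcp_rot: [2.531, -0.0, 1.451]
contact_force: [-0.1, -0.2, -0.0]
opening: 0.699
grasp_force: 0.0
```

Run:
```python
from h import *
s=r.sense(); print(face(s['eef_pos']),s['opening'],s['qpos'].round(2),s['contact_force'])
plan(bush+5.5*N,toolR(psi,35))
```

```text
[63.8 35.2 44.8] 0.6992186772482538 [-0.39  0.34  2.23  1.67  0.16 -1.89] [-0.12419181 -0.2073011  -0.03643232]
t 3.43 dp [ 0.009 -0.042  0.907] turn [-0.   -0.01  0.01]
```

play_rows(rows=[{"dp": [0,-0.04,0.18],"turn": [0,0,0],"fingers": 0.3},{"dp": [0,0,0.18],"turn": [0,0,0],"fingers": 0.3},{"dp": [0,0,0.18],"turn": [0,0,0],"fingers": 0.3},{"dp": [0,0,0.18],"turn": [0,0,0],"fingers": 0.3},{"dp": [0,0,0.18],"turn": [0,0,0],"fingers": 0.3}])

```text
clock: 3.85
eef_pos: [592.9, -181.7, 72.8]
tcp_rot: [2.53, -0.001, 1.451]
contact_force: [0.3, -0.2, -0.1]
opening: 0.696
grasp_force: 0.0
```

play_rows(rows=[{"dp": [0,0,0],"turn": [0,0,0],"fingers": 1},{"dp": [0,0,0],"turn": [0,0,0],"fingers": 1},{"dp": [0,0,0],"turn": [0,0,0],"fingers": 1},{"dp": [0,0,0],"turn": [0,0,0],"fingers": 1},{"dp": [0,0,0],"turn": [0,0,0],"fingers": 1}], force=25)

```text
clock: 4.27
eef_pos: [592.0, -182.3, 72.9]
tcp_rot: [2.53, 0.0, 1.45]
contact_force: [2.3, 1.3, 1.9]
opening: 0.272
grasp_force: 24.5
```

Run:
```python
from h import *
s=r.sense(); print(face(s['eef_pos']),s['opening'],s['qpos'].round(2),s['contact_force'],s['grasp_force'])
plan(bush+5.5*N,toolR(psi,35))
```

```text
[61.8 34.7  9.1] 0.2721673111014182 [-0.38  0.42  2.2   2.04  0.17 -2.27] [2.30353049 1.28467796 1.93592523] 24.51638609636575
t 4.27 dp [0.022 0.009 0.015] turn [0. 0. 0.]
```

play_rows(rows=[{"dp": [0,0,-0.2],"turn": [0,0,0],"fingers": 1},{"dp": [0,0,-0.25],"turn": [0,0,0],"fingers": 1},{"dp": [0,0,-0.3],"turn": [0,0,0],"fingers": 1},{"dp": [0,0,-0.3],"turn": [0,0,0],"fingers": 1},{"dp": [0,0,-0.3],"turn": [0,0,0],"fingers": 1}])

```text
clock: 4.68
eef_pos: [559.8, -178.7, 116.4]
tcp_rot: [2.533, 0.001, 1.449]
contact_force: [-0.9, -0.4, -0.2]
opening: 0.272
grasp_force: 24.5
```

play_rows(rows=[{"dp": [0,0,-0.4],"turn": [0,0,0],"fingers": 1},{"dp": [0,0,-0.4],"turn": [0,0,0],"fingers": 1},{"dp": [0.3,0,-0.4],"turn": [0,0,0],"fingers": 1},{"dp": [0.3,0,-0.4],"turn": [0,0,0],"fingers": 1},{"dp": [0,0,0],"turn": [0,0,0],"fingers": 1}])

```text
clock: 5.1
eef_pos: [526.8, -150.6, 168.9]
tcp_rot: [2.531, 0.001, 1.449]
contact_force: [0.0, -1.0, -0.4]
opening: 0.274
grasp_force: 24.5
```

Run:
```python
from h import *
s=r.sense(); print(face(s['eef_pos']),s['opening'],s['qpos'].round(2),s['grasp_force'])
g=snap('wrist','w3'); u,v=proj(g,bush+9*N).astype(int); print(u,v)
snap('top','t3')
im=cv2.imread('pics/w3.png'); 
a=cv2.resize(im[v-35:v+35,u-35:u+50],(680,560),interpolation=cv2.INTER_CUBIC); cv2.imwrite('pics/c3.png',a)
```

```text
[ 60.7  58.3 127.1] 0.27401603339352587 [-0.37  0.12  2.29  0.82  0.19 -1.01] 24.480886843521148
322 218
```

View pics/c3.png

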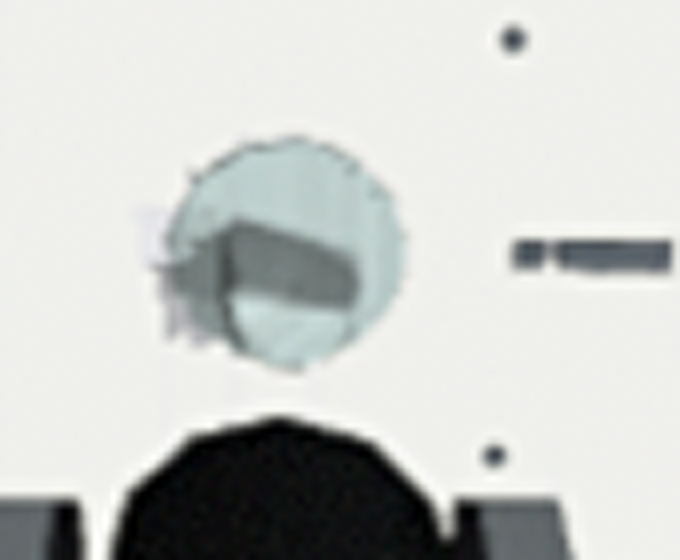

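Bush disc at about (322,214); the spindle flat faces up-image (towards +y of the box). I want a view straight along the spindle axis before leaving, so I slide the camera over it.

play_rows(rows=[{"dp": [-0.65,0,0.2],"turn": [0,0,0],"fingers": 1},{"dp": [-0.65,0,0.2],"turn": [0,0,0],"fingers": 1},{"dp": [-0.65,0,0.2],"turn": [0,0,0],"fingers": 1},{"dp": [-0.65,0,0.2],"turn": [0,0,0],"fingers": 1},{"dp": [0,0,0],"turn": [0,0,0],"fingers": 1}])

```text
clock: 5.62
eef_pos: [534.1, -261.3, 139.9]
tcp_rot: [2.532, 0.002, 1.445]
contact_force: [-0.4, 0.0, -0.3]
opening: 0.27
grasp_force: 24.5
```

Run:
```python
from h import *
s=r.sense(); print(face(s['eef_pos']),s['tcp_rot'],s['opening'],s['qpos'].round(2),s['grasp_force'])
g=snap('wrist','w4'); u,v=proj(g,bush).astype(int); print(u,v,face(np.array(g['pose'])[:3,3]))
# rectify face plane at tip height h=21: 20px/mm, u to right, y up, 50x40mm around bush
def rect(h):
    c=face(bush); q=[(-16,16),(44,16),(44,-16),(-16,-16)]
    src=np.float32([proj(g,F+(c[0]+a)*U+(c[1]+b)*Y+h*N) for a,b in q]); k=13
    dst=np.float32([(0,0),(60*k,0),(60*k,32*k),(0,32*k)])
    return cv2.warpPerspective(cv2.imread('pics/w4.png'),cv2.getPerspectiveTransform(src,dst),(60*k,32*k),flags=cv2.INTER_CUBIC)
cv2.imwrite('pics/c4.png',rect(21))
```

```text
[ 60.9 -50.7  91.6] [2.53202342e+00 2.36045378e-03 1.44513115e+00] 0.27036090039663313 [-0.61  0.26  2.2   1.15  0.3  -1.54] 24.468095290940255
322 88 [ 60.5  31.2 235.1]
```

View pics/c4.png

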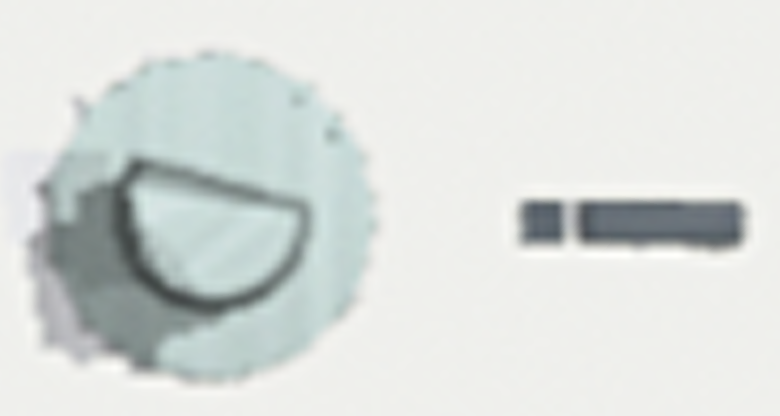

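The view along the axis is clear: spindle flat edge from (140,165) to (303,205), so the flat points about 77° (1.33 rad) from the index bar at (662,222). Bush centre is (210,216), giving small corrections of under 0.5 mm. Now to the tray.

```bash
cat >> h.py <<'E'
bush=F+62.5*U+35.2*Y+3*N; spin0=1.33
E
python3 - <<'E'
from h import *
A=(np.array([470,-150,235.]),toolR(psi,0))
rows(*A,10)
rows([428,175,200],toolR(1.13,0),15,A)
E
```

```text
rows 10 dp [ 0.251 -0.104 -0.292] turn [ 0.581  0.002 -0.004] mid [ 488. -193.  191.] end [ 470. -150.  235.]
rows 15 dp [0.551 0.191 0.058] turn [ 0.     0.    -0.796] mid [500.  31. 216.] end [428. 175. 200.]
```

play_rows(rows=[{"dp": [0.25,-0.1,-0.3],"turn": [0.58,0,0],"fingers": 1},{"dp": [0.25,-0.1,-0.3],"turn": [0.58,0,0],"fingers": 1},{"dp": [0.25,-0.1,-0.3],"turn": [0.58,0,0],"fingers": 1},{"dp": [0.25,-0.1,-0.3],"turn": [0.58,0,0],"fingers": 1},{"dp": [0.25,-0.1,-0.3],"turn": [0.58,0,0],"fingers": 1}])

```text
clock: 6.08
eef_pos: [505.0, -211.1, 170.9]
tcp_rot: [2.751, -0.013, 1.459]
contact_force: [0.6, 0.8, -0.2]
opening: 0.27
grasp_force: 24.4
```

play_rows(rows=[{"dp": [0.25,-0.1,-0.3],"turn": [0.58,0,0],"fingers": 1},{"dp": [0.25,-0.1,-0.3],"turn": [0.58,0,0],"fingers": 1},{"dp": [0.25,-0.1,-0.3],"turn": [0.58,0,0],"fingers": 1},{"dp": [0.25,-0.1,-0.3],"turn": [0.58,0,0],"fingers": 1},{"dp": [0.25,-0.1,-0.3],"turn": [0.58,0,0],"fingers": 1}])

```text
clock: 6.5
eef_pos: [476.2, -157.0, 224.9]
tcp_rot: [3.054, -0.014, 1.461]
contact_force: [0.6, -0.4, -0.8]
opening: 0.27
grasp_force: 24.4
```

play_rows(rows=[{"dp": [0.55,0.19,0.04],"turn": [0,0,-0.8],"fingers": 1},{"dp": [0.55,0.19,0.04],"turn": [0,0,-0.8],"fingers": 1},{"dp": [0.55,0.19,0.04],"turn": [0,0,-0.8],"fingers": 1},{"dp": [0.55,0.19,0.04],"turn": [0,0,-0.8],"fingers": 1},{"dp": [0.55,0.19,0.04],"turn": [0,0,-0.8],"fingers": 1}])

```text
clock: 6.92
eef_pos: [509.1, -45.2, 219.1]
tcp_rot: [3.053, 0.023, 1.883]
contact_force: [0.2, -0.0, 0.1]
opening: 0.268
grasp_force: 24.4
```

play_rows(rows=[{"dp": [0.55,0.19,0.04],"turn": [0,0,-0.8],"fingers": 1},{"dp": [0.55,0.19,0.04],"turn": [0,0,-0.8],"fingers": 1},{"dp": [0.55,0.19,0.04],"turn": [0,0,-0.8],"fingers": 1},{"dp": [0.55,0.19,0.04],"turn": [0,0,-0.8],"fingers": 1},{"dp": [0.55,0.19,0.04],"turn": [0,0,-0.8],"fingers": 1}])

```text
clock: 7.33
eef_pos: [492.7, 69.2, 209.9]
tcp_rot: [3.071, 0.057, 2.301]
contact_force: [0.4, 0.4, -0.2]
opening: 0.269
grasp_force: 24.4
```

play_rows(rows=[{"dp": [0.55,0.19,0.04],"turn": [0,0,-0.8],"fingers": 1},{"dp": [0.55,0.19,0.04],"turn": [0,0,-0.8],"fingers": 1},{"dp": [0.55,0.19,0.04],"turn": [0,0,-0.8],"fingers": 1},{"dp": [0.55,0.19,0.04],"turn": [0,0,-0.8],"fingers": 1},{"dp": [0,0,0],"turn": [0,0,0],"fingers": 1}])

```text
clock: 7.75
eef_pos: [444.8, 150.3, 198.8]
tcp_rot: [3.095, 0.075, 2.639]
contact_force: [-0.3, -0.2, -0.7]
opening: 0.273
grasp_force: 24.4
```

Run:
```python
from h import *
s=r.sense(); print(s['eef_pos'],s['tcp_rot'],s['opening'],s['qpos'].round(2),s['grasp_force'])
snap('wrist','w5')
```

```text
[444.82589548 150.29741342 198.79308625] [3.09529507 0.07459193 2.63861501] 0.27337907919222537 [ 0.34  0.1   2.05 -0.03  0.91 -0.71] 24.441716079600155
```

View pics/w5.png

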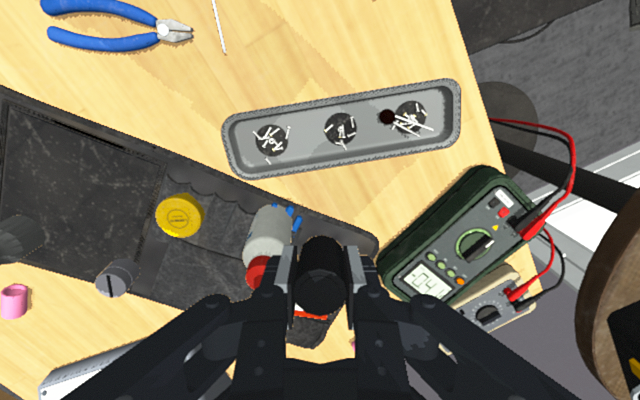

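Wrist view: tray rim corners about (224,115), (455,80), (461,143), (238,179); three small piles at (271,140), (341,128), (410,117), with an extra dark thing at (388,117). So the emptiest bay is at the (271,140) end.

Run:
```python
from h import *
g=load('w5'); P=[onz(g,*q,30) for q in [(223,114),(456,79),(462,143),(236,180)]]
for a,b in zip(P,P[1:]+P[:1]): print(a.round(0),np.linalg.norm(a-b).round(0))
c=sum(P)/4; x=(P[0]+P[3]-P[1]-P[2])[:2]; x/=np.linalg.norm(x); y=np.array([-x[1],x[0]])
piles=[onz(g,*q,18)[:2]-c[:2] for q in [(271,140),(341,128),(410,117),(388,117)]]
print('c',c,'x',x,np.arctan2(x[1],x[0]),[(p@x,p@y) for p in piles])
bay=c[:2]+62*x-3*y; print('bay',bay)
a=np.arctan2(x[1],x[0])
for k in(0,np.pi):
  print(a+k); plan([*bay,90],toolR(a+k,0))
rows([*bay,90],toolR(a+np.pi,0),7); rows([*bay,90],toolR(a,0),7)
```

```text
[357. 103.  30.] 221.0
[435. 310.  30.] 63.0
[497. 295.  30.] 233.0
[418.  76.  30.] 66.0
c [426.66785757 195.76463166  30.        ] x [-0.34551594 -0.93841288] -1.9235848563488915 [(np.float64(73.75030189077263), np.float64(0.4498146090923676)), (np.float64(1.4230344757663085), np.float64(-0.5212076339295195)), (np.float64(-69.21114056687168), np.float64(-0.6468894254194169)), (np.float64(-46.95716141346889), np.float64(-4.083038749758963))]
bay [402.43063068 138.61958084]
-1.9235848563488915
t 7.8 dp [ 1.03  -0.887  2.622] turn [ 1.13 -0.58 28.52]
1.2180077972409016
t 7.8 dp [ 1.03  -0.887  2.622] turn [ 0.39  0.76 -1.45]
rows 7 dp [ 0.142 -0.111  0.382] turn [ 0.056  0.108 -0.207] mid [422. 144. 136.] end [402. 139.  90.]
rows 7 dp [-0.098 -0.247  0.382] turn [ 0.162 -0.083  4.074] mid [425. 121. 137.] end [402. 139.  90.]
```

play_rows(rows=[{"dp": [0.15,-0.13,0.37],"turn": [0.06,0.11,-0.2],"fingers": 1},{"dp": [0.15,-0.13,0.37],"turn": [0.06,0.11,-0.2],"fingers": 1},{"dp": [0.15,-0.11,0.38],"turn": [0.06,0.11,-0.2],"fingers": 1},{"dp": [0.14,-0.11,0.38],"turn": [0.05,0.11,-0.2],"fingers": 1},{"dp": [0.14,-0.11,0.38],"turn": [0.05,0.11,-0.2],"fingers": 1}])

```text
clock: 8.22
eef_pos: [416.2, 139.7, 121.9]
tcp_rot: [3.129, 0.023, 2.737]
contact_force: [-0.2, 0.2, -0.8]
opening: 0.27
grasp_force: 24.4
```

play_rows(rows=[{"dp": [0.14,-0.11,0.38],"turn": [0.06,0.11,-0.2],"fingers": 1},{"dp": [0.14,-0.1,0.38],"turn": [0.06,0.11,-0.2],"fingers": 1},{"dp": [0,0,0],"turn": [0,0,0],"fingers": 1},{"dp": [0,0,0],"turn": [0,0,0],"fingers": 1}])

```text
clock: 8.55
eef_pos: [403.1, 136.0, 91.6]
tcp_rot: [-3.14, -0.0, 2.777]
contact_force: [-0.6, 0.4, -0.8]
opening: 0.268
grasp_force: 24.5
```

Run:
```python
from h import *
plan([402.4,138.6,23],toolR(1.218,0))
```

```text
t 8.55 dp [0.04  0.057 1.714] turn [-0.02 -0.   -0.11]
```

play_rows(rows=[{"dp": [0.04,0.06,0.4],"turn": [0,0,-0.1],"fingers": 1},{"dp": [0,0,0.4],"turn": [0,0,0],"fingers": 1},{"dp": [0,0,0.35],"turn": [0,0,0],"fingers": 1},{"dp": [0,0,0.2],"turn": [0,0,0],"fingers": 1},{"dp": [0,0,0.15],"turn": [0,0,0],"fingers": 1}])

```text
clock: 8.97
eef_pos: [403.6, 139.1, 32.0]
tcp_rot: [-3.141, 0.002, 2.788]
contact_force: [0.1, 0.1, -0.4]
opening: 0.269
grasp_force: 24.5
```

play_rows(rows=[{"dp": [0,0,0.1],"turn": [0,0,0],"fingers": 1},{"dp": [0,0,0.1],"turn": [0,0,0],"fingers": 1},{"dp": [0,0,0],"turn": [0,0,0],"fingers": 1},{"dp": [0,0,0],"turn": [0,0,0],"fingers": 1}])

```text
clock: 9.3
eef_pos: [403.7, 139.3, 24.6]
tcp_rot: [3.142, 0.003, 2.788]
contact_force: [-0.8, 2.1, 2.3]
opening: 0.271
grasp_force: 24.3
```

Light contact with the floor (2.3 N); release.

play_rows(rows=[{"dp": [0,0,0],"turn": [0,0,0],"fingers": 0.55},{"dp": [0,0,0],"turn": [0,0,0],"fingers": 0.55},{"dp": [0,0,0],"turn": [0,0,0],"fingers": 0.55},{"dp": [0,0,0],"turn": [0,0,0],"fingers": 0.55}])

```text
clock: 9.63
eef_pos: [402.9, 138.8, 24.1]
tcp_rot: [-3.14, 0.002, 2.789]
contact_force: [0.0, -0.1, 0.3]
opening: 0.45
grasp_force: 0.0
```

play_rows(rows=[{"dp": [0,0,-0.3],"turn": [0,0,0],"fingers": 0.55},{"dp": [0,0,-0.6],"turn": [0,0,0],"fingers": 0.55},{"dp": [0,0,-0.9],"turn": [0,0,0],"fingers": 0.4},{"dp": [0,0,-0.9],"turn": [0,0,0],"fingers": 0.4},{"dp": [0,0,-0.9],"turn": [0,0,0],"fingers": 0.4}])

```text
clock: 10.05
eef_pos: [402.1, 138.8, 169.4]
tcp_rot: [-3.14, 0.001, 2.789]
contact_force: [1.3, 1.0, 0.4]
opening: 0.599
grasp_force: 0.0
```

Run:
```python
from h import *
g=snap('wrist','w6'); s=r.sense(); print(s['eef_pos'],s['qpos'].round(2))
im=g['pixels']; m=(im.max(2)<40).astype(np.uint8); print('pred base/top',proj(g,[403.5,139.2,16]),proj(g,[403.5,139.2,52]))
n,l,st,ce=cv2.connectedComponentsWithStats(m); print([(st[i].tolist(),ce[i].round()) for i in range(1,n) if st[i,4]>100])
# knob grasp: options for spin; knob nose at -33.5deg, centre
k=np.array([450.4,-112.3])
A=(np.array([490,0,235.]),toolR(0.3,0)); rows(*A,8)
rows([*k,120],toolR(np.radians(-33.5),0),8,A)
```

```text
[405.64354412 140.02953627 175.60246234] [ 0.33  0.11  2.09 -0.    0.93 -0.89]
pred base/top [320.9999382  184.68559262] [321.04570317 195.76298731]
[([608, 41, 32, 21, 397], array([624.,  51.])), ([88, 133, 72, 46, 337], array([123., 154.])), ([422, 176, 17, 14, 182], array([430., 183.])), ([492, 196, 123, 124, 2870], array([571., 254.])), ([51, 244, 539, 156, 32430], array([331., 349.])), ([614, 261, 26, 45, 728], array([629., 282.])), ([595, 328, 45, 72, 1338], array([621., 371.]))]
rows 8 dp [-0.51  -0.143 -0.184] turn [0.008 0.006 1.096] mid [474.  61. 213.] end [490.  -0. 235.]
rows 8 dp [-0.372 -0.096  0.359] turn [0.    0.    1.056] mid [477. -75. 163.] end [ 450. -112.  120.]
```

Run:
```python
from h import *
g=load('w6'); im=g['pixels']; print(im[150:230:6,321].max(1).tolist()); print(im[190,290:350:5].max(1).tolist())
T=toolR(np.radians(70.5),0)
A=(np.array([425,40,215.]),T); rows(*A,5); rows([450.4,-112.3,140],T,6,A)
```

```text
[233, 230, 130, 161, 79, 76, 76, 67, 59, 147, 137, 93, 100, 241]
[150, 55, 170, 66, 66, 73, 67, 69, 70, 132, 147, 149]
rows 5 dp [-0.262 -0.437 -0.197] turn [ 0.007  0.015 -0.024] mid [417.  80. 199.] end [425.  40. 215.]
rows 6 dp [-0.312 -0.563  0.312] turn [0. 0. 0.] mid [442. -62. 165.] end [ 450. -112.  140.]
```

The cap is a dark patch at about (320,187), standing in the bay as placed. Next the knob.

play_rows(rows=[{"dp": [-0.1,-0.1,-0.6],"turn": [0,0,0],"fingers": 0.1},{"dp": [-0.3,-0.5,-0.4],"turn": [0,0,0],"fingers": 0.1},{"dp": [-0.3,-0.5,0],"turn": [0,0,0],"fingers": 0.1},{"dp": [-0.3,-0.5,0],"turn": [0,0,0],"fingers": 0.1},{"dp": [-0.3,-0.6,0],"turn": [0,0,0],"fingers": 0.1}])

```text
clock: 10.52
eef_pos: [421.5, 37.9, 208.7]
tcp_rot: [-3.141, 0.003, 2.789]
contact_force: [0.8, -0.0, -0.3]
opening: 0.894
grasp_force: 0.0
```

play_rows(rows=[{"dp": [-0.3,-0.55,0.2],"turn": [0,0,0],"fingers": 0.1},{"dp": [-0.3,-0.55,0.3],"turn": [0,0,0],"fingers": 0.1},{"dp": [-0.3,-0.55,0.35],"turn": [0,0,0],"fingers": 0.1},{"dp": [-0.3,-0.55,0.35],"turn": [0,0,0],"fingers": 0.1},{"dp": [-0.3,-0.55,0.35],"turn": [0,0,0],"fingers": 0.1}])

```text
clock: 10.93
eef_pos: [439.3, -86.8, 145.9]
tcp_rot: [-3.14, 0.002, 2.789]
contact_force: [0.8, -0.6, 0.5]
opening: 0.902
grasp_force: 0.0
```

play_rows(rows=[{"dp": [-0.3,-0.55,0.35],"turn": [0,0,0],"fingers": 0.1},{"dp": [0,0,0],"turn": [0,0,0],"fingers": 0.1},{"dp": [0,0,0],"turn": [0,0,0],"fingers": 0.1}])

```text
clock: 11.18
eef_pos: [442.4, -111.1, 131.7]
tcp_rot: [-3.14, -0.001, 2.786]
contact_force: [-1.2, 1.5, -0.1]
opening: 0.898
grasp_force: 0.0
```

Run:
```python
from h import *
g=snap('wrist','w7'); s=r.sense(); print(s['eef_pos'],s['tcp_rot'],s['opening'])
u,v=proj(g,[450.4,-112.3,41]); print(u,v)
hsv=cv2.cvtColor(g['pixels'],cv2.COLOR_RGB2HSV); 
x0,y0=int(u)-60,int(v)-60; c=g['pixels'][y0:y0+120,x0:x0+120]; hs=hsv[y0:y0+120,x0:x0+120]
top=((c.min(2)>150)&(hs[...,1]<40)).astype(np.uint8); top=cv2.morphologyEx(top,cv2.MORPH_OPEN,np.ones((3,3)))
n,l,st,ce=cv2.connectedComponentsWithStats(top)
print([(st[i].tolist(),ce[i].round(1)) for i in range(1,n) if st[i,4]>60]); np.save('pics/off.npy',[x0,y0])
cs,_=cv2.findContours(cv2.morphologyEx(top,cv2.MORPH_CLOSE,np.ones((9,9))),0,2); cc=max(cs,key=cv2.contourArea); e=cv2.fitEllipse(cc); print(e,cv2.minEnclosingCircle(cc))
ec=(e[0][0]+x0,e[0][1]+y0); print('centre',onz(g,*ec,41))
d=np.zeros_like(top); cv2.ellipse(d,(e[0],(e[1][0]*.85,e[1][1]*.85),e[2]),1,-1)
line=((c.max(2)<110)&(d>0)); ys,xs=np.nonzero(line); W=np.array([onz(g,a+x0,b+y0,42)[:2] for a,b in zip(xs,ys)])
mu=W.mean(0); w,V=np.linalg.eigh(np.cov((W-mu).T)); t=W@V[:,1]; print(len(W),mu,w,np.degrees(np.arctan2(V[1,1],V[0,1])),t.max()-t.min())
cv2.imwrite('pics/c7.png',cv2.resize(cv2.cvtColor(c,cv2.COLOR_RGB2BGR),(600,600),interpolation=cv2.INTER_CUBIC))
```

```text
[ 442.66588705 -110.38976464  132.2182268 ] [-3.14040984e+00  2.93463763e-04  2.78719904e+00] 0.9008053338746936
321.99166406808513 213.9832550264694
[([41, 42, 23, 35, 508], array([51.4, 57.8])), ([60, 44, 22, 33, 412], array([70.5, 60. ]))]
((60.01396942138672, 58.783260345458984), (32.76346206665039, 40.579524993896484), 70.94107818603516) ((61.0, 60.0), 20.24855613708496)
centre [ 448.34824797 -112.38175183   41.        ]
99 [ 448.51064257 -111.23050146] [ 0.59031393 55.23702409] 144.76534027442838 25.429828029532757
```

Line direction about −35° (nose at −35°), knob centre about (449.8, −112.2). Go down with the closing line 76° off the nose.

Run:
```python
from h import *
plan([449.8,-112.2,15],toolR(np.radians(68.8),0))
```

```text
t 11.23 dp [-0.182  0.023  2.93 ] turn [-0.01  0.    0.15]
```

play_rows(rows=[{"dp": [-0.18,0.02,0.4],"turn": [0,0,0.15],"fingers": 0.1},{"dp": [0,0,0.5],"turn": [0,0,0],"fingers": 0.1},{"dp": [0,0,0.5],"turn": [0,0,0],"fingers": 0.1},{"dp": [0,0,0.4],"turn": [0,0,0],"fingers": 0.1},{"dp": [0,0,0],"turn": [0,0,0],"fingers": 0.1}])

```text
clock: 11.65
eef_pos: [448.6, -110.7, 58.8]
tcp_rot: [-3.14, -0.002, 2.774]
contact_force: [-1.0, -0.4, -1.0]
opening: 0.903
grasp_force: 0.0
```

Run:
```python
from h import *
plan([449.8,-112.2,15],toolR(np.radians(68.8),0))
g=snap('wrist','w8'); print(proj(g,[449.8,-112.2,41]))
u,v=proj(g,[449.8,-112.2,41]).astype(int); c=g['pixels'][v-70:v+70,u-70:u+70]
print('row',c[70].max(1)[::4].tolist()); print('col',c[:,70].max(1)[::4].tolist())
d=(c.max(2)<110).astype(np.uint8); top=((c.min(2)>150)).astype(np.uint8); 
n,l,st,ce=cv2.connectedComponentsWithStats(top); print(u,v,[(st[i].tolist(),ce[i].round(1).tolist()) for i in range(1,n) if st[i,4]>200])
```

```text
t 11.65 dp [-0.043 -0.022  1.094] turn [-0.01 -0.02  0.02]
[318.16770308 249.22704011]
row [183, 157, 55, 66, 59, 65, 75, 68, 65, 66, 67, 188, 188, 190, 190, 190, 190, 125, 46, 193, 192, 194, 192, 193, 196, 88, 71, 74, 75, 62, 93, 83, 83, 74, 73]
col [65, 68, 63, 70, 67, 68, 67, 96, 96, 178, 96, 122, 197, 197, 187, 165, 90, 40, 47, 41, 58, 114, 129, 127, 69, 55, 86, 248, 246, 246, 246, 246, 247, 248, 247]
318 249 [([42, 45, 57, 36, 1323], [69.1, 62.7]), ([92, 119, 36, 21, 232], [106.0, 132.8])]
```

The knob is centred under the fingers (disc centre matches the prediction to about 0.5 mm). Down and grip.

play_rows(rows=[{"dp": [-0.04,-0.02,0.3],"turn": [0,0,0],"fingers": 0.1},{"dp": [0,0,0.3],"turn": [0,0,0],"fingers": 0.1},{"dp": [0,0,0.25],"turn": [0,0,0],"fingers": 0.1},{"dp": [0,0,0.24],"turn": [0,0,0],"fingers": 0.2},{"dp": [0,0,0],"turn": [0,0,0],"fingers": 0.3}])

```text
clock: 12.12
eef_pos: [450.9, -113.1, 16.2]
tcp_rot: [-3.14, 0.0, 2.773]
contact_force: [-1.2, 0.8, -0.7]
opening: 0.704
grasp_force: 0.0
```

play_rows(rows=[{"dp": [0,0,0],"turn": [0,0,0],"fingers": 1},{"dp": [0,0,0],"turn": [0,0,0],"fingers": 1},{"dp": [0,0,0],"turn": [0,0,0],"fingers": 1},{"dp": [0,0,0],"turn": [0,0,0],"fingers": 1},{"dp": [0,0,0],"turn": [0,0,0],"fingers": 1}], force=30)

```text
clock: 12.53
eef_pos: [451.8, -113.6, 17.5]
tcp_rot: [-3.141, 0.002, 2.773]
contact_force: [-0.7, 1.0, 6.3]
opening: 0.385
grasp_force: 30.3
```

play_rows(rows=[{"dp": [0,0,-0.4],"turn": [0,0,0],"fingers": 1},{"dp": [0,0,-0.7],"turn": [0,0,0],"fingers": 1},{"dp": [0,0,-0.9],"turn": [0,0,0],"fingers": 1},{"dp": [0,0,-0.9],"turn": [0,0,0],"fingers": 1},{"dp": [0,0,0],"turn": [0,0,0],"fingers": 1}])

```text
clock: 12.95
eef_pos: [455.0, -114.3, 138.9]
tcp_rot: [-3.141, 0.011, 2.773]
contact_force: [2.4, -0.1, 0.3]
opening: 0.387
grasp_force: 30.2
```

Run:
```python
from h import *
g=snap('wrist','w9'); s=r.sense(); T=R.from_euler('xyz',s['tcp_rot']); p=np.array(s['eef_pos']); print(p,s['tcp_rot'],s['opening'],s['grasp_force'],s['qpos'].round(2))
# knob top is 34-8=26 behind TCP
q=p+T.apply([0,0,-26]); print(proj(g,q),proj(g,q+T.apply([17,0,0])),proj(g,q+T.apply([-17,0,0])))
u,v=proj(g,q).astype(int); c=cv2.cvtColor(g['pixels'],cv2.COLOR_RGB2BGR)[v-60:v+60,u-80:u+80]; cv2.imwrite('pics/c9.png',cv2.resize(c,(800,600),interpolation=cv2.INTER_CUBIC)); print(u,v)
gr=cv2.cvtColor(c,cv2.COLOR_BGR2GRAY); print('col',gr[:,80][::2].tolist()); print('row-15',gr[45][::3].tolist())
A=(bush+75*N,toolR(psi,35)); B=(np.array([490,-150,170.]),toolR(psi,0))
rows(*B,14); rows(*A,9,B)
```

```text
[ 453.90039699 -114.0372007   136.47356095] [-3.14122862  0.00890261  2.77299404] 0.3838018438351794 30.19792075851001 [-0.25  0.23  2.05 -0.    0.85 -1.45]
[319.41727729 286.90275136] [319.3866939  253.02867388] [319.4455822  318.25320387]
319 286
col [88, 90, 90, 90, 89, 87, 159, 100, 85, 90, 89, 91, 90, 117, 204, 182, 181, 182, 182, 180, 182, 183, 183, 151, 176, 131, 100, 41, 28, 26, 27, 27, 29, 31, 29, 25, 31, 48, 85, 104, 114, 119, 119, 116, 111, 255, 255, 254, 255, 255, 254, 254, 255, 255, 255, 255, 254, 255, 254, 255]
row-15 [167, 170, 174, 174, 175, 39, 39, 36, 37, 107, 110, 111, 113, 35, 25, 28, 113, 117, 144, 160, 171, 180, 178, 178, 180, 178, 180, 130, 41, 40, 170, 182, 181, 183, 182, 182, 184, 176, 136, 25, 28, 60, 132, 132, 131, 116, 63, 62, 59, 64, 173, 58, 60, 60]
rows 14 dp [-0.096  0.02  -0.059] turn [0.004 0.005 0.903] mid [ 481. -129.  156.] end [ 490. -150.  170.]
rows 9 dp [-0.054  0.15   0.16 ] turn [-0.648  0.     0.   ] mid [ 522. -165.  143.] end [ 553. -177.  130.]
```

Run:
```python
from h import *
g=load('w9'); s=r.sense(); T=R.from_euler('xyz',s['tcp_rot']); p=np.array(s['eef_pos'])
q=p+T.apply([0,0,-24]); M=T.as_matrix()
k=10; src=np.float32([proj(g,q+T.apply([a,b,0])) for a,b in[(20,-20),(20,20),(-20,20),(-20,-20)]])
dst=np.float32([(0,0),(400,0),(400,400),(0,400)])
im=cv2.warpPerspective(cv2.cvtColor(g['pixels'],cv2.COLOR_RGB2BGR),cv2.getPerspectiveTransform(src,dst),(400,400),flags=cv2.INTER_CUBIC)
im=cv2.resize(im,(560,560)); cv2.imwrite('pics/c10.png',im)
```

```text
(no output)
```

View pics/c10.png

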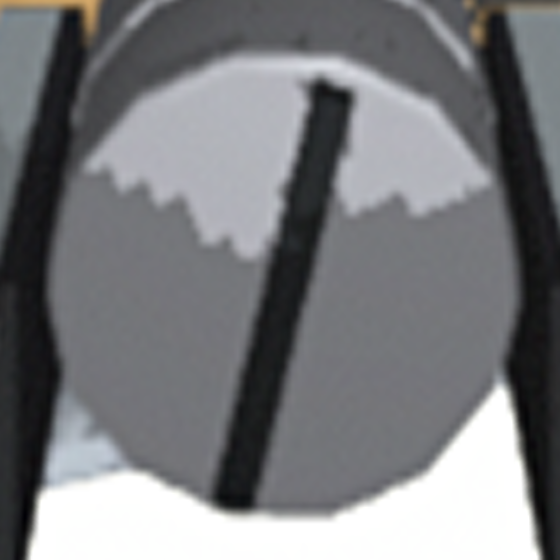

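The knob is centred in the grip to 0.3 mm; its line runs (332,88)–(236,505), 13° off the tool's x axis, with the nose at the lower end. So at the seat the tool must be spun by 180°; I plan the spin in stages to respect q6.

Run:
```python
from h import *
B=(np.array([485,-145,185.]),toolR(psi,0,1.45)); A=(bush+75*N,toolR(psi,35,1.45))
rows(*B,28); rows(*A,9,B); rows(bush+75*N,toolR(psi,35,np.pi),17,A)
```

```text
rows 28 dp [-0.034  0.044 -0.043] turn [0.004 0.001 0.946] mid [ 484. -118.  163.] end [ 485. -145.  185.]
rows 9 dp [0.144 0.084 0.205] turn [-0.078  0.643 -0.   ] mid [ 519. -162.  149.] end [ 553. -177.  130.]
rows 17 dp [ 0. -0.  0.] turn [0.   0.   0.95] mid [ 553. -177.  130.] end [ 553. -177.  130.]
```

play_rows(rows=[{"dp": [-0.03,0.04,-0.04],"turn": [0,0,0.95],"fingers": 1},{"dp": [-0.03,0.04,-0.04],"turn": [0,0,0.95],"fingers": 1},{"dp": [-0.03,0.04,-0.04],"turn": [0,0,0.95],"fingers": 1},{"dp": [-0.03,0.04,-0.04],"turn": [0,0,0.95],"fingers": 1},{"dp": [-0.03,0.04,-0.04],"turn": [0,0,0.95],"fingers": 1}])

```text
clock: 13.42
eef_pos: [459.9, -109.7, 140.0]
tcp_rot: [-3.14, 0.001, 2.271]
contact_force: [-0.3, 0.6, 0.0]
opening: 0.383
grasp_force: 30.2
```

play_rows(rows=[{"dp": [-0.03,0.04,-0.04],"turn": [0,0,0.95],"fingers": 1},{"dp": [-0.03,0.04,-0.04],"turn": [0,0,0.95],"fingers": 1},{"dp": [-0.03,0.04,-0.04],"turn": [0,0,0.95],"fingers": 1},{"dp": [-0.03,0.04,-0.04],"turn": [0,0,0.95],"fingers": 1},{"dp": [-0.03,0.04,-0.04],"turn": [0,0,0.95],"fingers": 1}])

```text
clock: 13.83
eef_pos: [469.7, -111.0, 147.9]
tcp_rot: [-3.141, 0.001, 1.773]
contact_force: [0.3, -0.6, -0.4]
opening: 0.387
grasp_force: 30.2
```

play_rows(rows=[{"dp": [-0.03,0.04,-0.04],"turn": [0,0,0.95],"fingers": 1},{"dp": [-0.03,0.04,-0.04],"turn": [0,0,0.95],"fingers": 1},{"dp": [-0.03,0.04,-0.04],"turn": [0,0,0.95],"fingers": 1},{"dp": [-0.03,0.04,-0.04],"turn": [0,0,0.95],"fingers": 1},{"dp": [-0.03,0.04,-0.04],"turn": [0,0,0.95],"fingers": 1}])

```text
clock: 14.25
eef_pos: [477.7, -116.9, 155.9]
tcp_rot: [-3.141, 0.001, 1.276]
contact_force: [-0.4, -0.2, -1.6]
opening: 0.383
grasp_force: 30.2
```

play_rows(rows=[{"dp": [-0.03,0.04,-0.04],"turn": [0,0,0.95],"fingers": 1},{"dp": [-0.03,0.04,-0.04],"turn": [0,0,0.95],"fingers": 1},{"dp": [-0.03,0.04,-0.04],"turn": [0,0,0.95],"fingers": 1},{"dp": [-0.03,0.04,-0.04],"turn": [0,0,0.95],"fingers": 1},{"dp": [-0.03,0.04,-0.04],"turn": [0,0,0.95],"fingers": 1}])

```text
clock: 14.67
eef_pos: [481.9, -125.9, 163.9]
tcp_rot: [3.141, 0.001, 0.778]
contact_force: [-0.1, 0.2, -1.1]
opening: 0.382
grasp_force: 30.2
```

play_rows(rows=[{"dp": [-0.03,0.04,-0.04],"turn": [0,0,0.95],"fingers": 1},{"dp": [-0.03,0.04,-0.04],"turn": [0,0,0.95],"fingers": 1},{"dp": [-0.03,0.04,-0.04],"turn": [0,0,0.95],"fingers": 1},{"dp": [-0.03,0.04,-0.04],"turn": [0,0,0.95],"fingers": 1},{"dp": [-0.03,0.04,-0.04],"turn": [0,0,0.95],"fingers": 1}])

```text
clock: 15.08
eef_pos: [481.2, -135.8, 171.8]
tcp_rot: [3.141, 0.001, 0.281]
contact_force: [-0.3, 0.1, 0.5]
opening: 0.385
grasp_force: 30.2
```

play_rows(rows=[{"dp": [-0.03,0.04,-0.04],"turn": [0,0,0.95],"fingers": 1},{"dp": [-0.03,0.04,-0.04],"turn": [0,0,0.95],"fingers": 1},{"dp": [-0.03,0.04,-0.04],"turn": [0,0,0.95],"fingers": 1},{"dp": [0,0,0],"turn": [0,0,0],"fingers": 1}])

```text
clock: 15.42
eef_pos: [478.7, -141.3, 177.0]
tcp_rot: [3.14, 0.0, -0.017]
contact_force: [0.4, -0.8, -0.6]
opening: 0.385
grasp_force: 30.2
```

Run:
```python
from h import *
s=r.sense(); print(s['eef_pos'],s['tcp_rot'],s['qpos'].round(2))
rows(bush+75*N,toolR(psi,35,1.45),10)
```

```text
[ 478.6584219  -141.32973676  176.95519557] [ 3.14017789e+00  3.18638800e-04 -1.72280600e-02] [-0.29  0.22  1.95 -0.    0.97  1.3 ]
rows 10 dp [0.151 0.083 0.17 ] turn [-0.064  0.58  -0.015] mid [ 520. -163.  143.] end [ 553. -177.  130.]
```

play_rows(rows=[{"dp": [0.13,0.07,0.14],"turn": [-0.05,0.48,-0.01],"fingers": 1},{"dp": [0.13,0.07,0.14],"turn": [-0.05,0.48,-0.01],"fingers": 1},{"dp": [0.13,0.07,0.14],"turn": [-0.05,0.48,-0.01],"fingers": 1},{"dp": [0.13,0.07,0.14],"turn": [-0.05,0.48,-0.01],"fingers": 1},{"dp": [0.13,0.07,0.14],"turn": [-0.05,0.48,-0.01],"fingers": 1}])

```text
clock: 15.83
eef_pos: [507.5, -155.8, 151.9]
tcp_rot: [3.111, -0.253, 0.0]
contact_force: [-0.1, 1.0, -1.2]
opening: 0.385
grasp_force: 30.2
```

play_rows(rows=[{"dp": [0.13,0.07,0.14],"turn": [-0.05,0.48,-0.01],"fingers": 1},{"dp": [0.13,0.07,0.14],"turn": [-0.05,0.48,-0.01],"fingers": 1},{"dp": [0.13,0.07,0.14],"turn": [-0.05,0.48,-0.01],"fingers": 1},{"dp": [0.13,0.07,0.14],"turn": [-0.05,0.48,-0.01],"fingers": 1},{"dp": [0,0,0],"turn": [0,0,0],"fingers": 1}])

```text
clock: 16.25
eef_pos: [532.8, -167.6, 136.6]
tcp_rot: [3.086, -0.451, 0.012]
contact_force: [-0.9, -0.5, -0.6]
opening: 0.381
grasp_force: 30.2
```

Run:
```python
from h import *
s=r.sense(); print(face(s['eef_pos']),s['tcp_rot'],s['qpos'].round(2))
rows(bush+75*N,toolR(psi,35,np.pi),20)
```

```text
[48.7 42.2 96. ] [ 3.08618595 -0.45133157  0.01233499] [-0.38  0.22  2.19  0.37  0.32  0.86]
rows 20 dp [ 0.023 -0.005  0.021] turn [0.055 0.064 0.805] mid [ 546. -170.  133.] end [ 553. -177.  130.]
```

play_rows(rows=[{"dp": [0.02,0,0.02],"turn": [0.05,0.06,0.8],"fingers": 1},{"dp": [0.02,0,0.02],"turn": [0.05,0.06,0.8],"fingers": 1},{"dp": [0.02,0,0.02],"turn": [0.05,0.06,0.8],"fingers": 1},{"dp": [0.02,0,0.02],"turn": [0.05,0.06,0.8],"fingers": 1},{"dp": [0.02,0,0.02],"turn": [0.05,0.06,0.8],"fingers": 1}])

```text
clock: 16.67
eef_pos: [539.7, -168.2, 136.6]
tcp_rot: [-2.959, -0.456, -0.46]
contact_force: [0.1, 0.9, 0.0]
opening: 0.38
grasp_force: 30.2
```

play_rows(rows=[{"dp": [0.02,0,0.02],"turn": [0.05,0.06,0.8],"fingers": 1},{"dp": [0.02,0,0.02],"turn": [0.05,0.06,0.8],"fingers": 1},{"dp": [0.02,0,0.02],"turn": [0.05,0.06,0.8],"fingers": 1},{"dp": [0.02,0,0.02],"turn": [0.05,0.06,0.8],"fingers": 1},{"dp": [0.02,0,0.02],"turn": [0.05,0.06,0.8],"fingers": 1}])

```text
clock: 17.08
eef_pos: [544.6, -170.4, 134.8]
tcp_rot: [-2.751, -0.366, -0.908]
contact_force: [0.0, -0.1, -0.1]
opening: 0.386
grasp_force: 30.2
```

play_rows(rows=[{"dp": [0.02,0,0.02],"turn": [0.05,0.06,0.8],"fingers": 1},{"dp": [0.02,0,0.02],"turn": [0.05,0.06,0.8],"fingers": 1},{"dp": [0.02,0,0.02],"turn": [0.05,0.06,0.8],"fingers": 1},{"dp": [0.02,0,0.02],"turn": [0.05,0.06,0.8],"fingers": 1},{"dp": [0.02,0,0.02],"turn": [0.05,0.06,0.8],"fingers": 1}])

```text
clock: 17.5
eef_pos: [548.6, -173.7, 132.7]
tcp_rot: [-2.608, -0.205, -1.313]
contact_force: [-0.1, -1.0, -0.5]
opening: 0.385
grasp_force: 30.2
```

Run:
```python
from h import *
s=r.sense(); print(face(s['eef_pos']),s['tcp_rot'],s['qpos'].round(2))
rows(bush+60*N,toolR(psi,35,np.pi),8)
```

```text
[59.9 38.  83.4] [-2.60756107 -0.20486609 -1.31335526] [-0.42  0.24  2.23  0.96  0.22  1.51]
rows 8 dp [ 0.012 -0.007  0.063] turn [0.044 0.041 0.509] mid [ 557. -176.  123.] end [ 562. -178.  117.]
```

play_rows(rows=[{"dp": [0.01,-0.01,0.06],"turn": [0.04,0.04,0.5],"fingers": 1},{"dp": [0.01,-0.01,0.06],"turn": [0.04,0.04,0.5],"fingers": 1},{"dp": [0.01,-0.01,0.06],"turn": [0.04,0.04,0.5],"fingers": 1},{"dp": [0.01,-0.01,0.06],"turn": [0.04,0.04,0.5],"fingers": 1},{"dp": [0.01,-0.01,0.06],"turn": [0.04,0.04,0.5],"fingers": 1}])

```text
clock: 17.92
eef_pos: [557.4, -175.7, 124.1]
tcp_rot: [-2.552, -0.083, -1.547]
contact_force: [0.4, -0.2, -0.4]
opening: 0.384
grasp_force: 30.2
```

play_rows(rows=[{"dp": [0.01,-0.01,0.06],"turn": [0.04,0.04,0.5],"fingers": 1},{"dp": [0.01,-0.01,0.06],"turn": [0.04,0.04,0.5],"fingers": 1},{"dp": [0.01,-0.01,0.06],"turn": [0.04,0.04,0.5],"fingers": 1},{"dp": [0,0,0],"turn": [0,0,0],"fingers": 1},{"dp": [0,0,0],"turn": [0,0,0],"fingers": 1}])

```text
clock: 18.33
eef_pos: [562.2, -177.5, 118.9]
tcp_rot: [-2.534, -0.007, -1.682]
contact_force: [0.1, 0.5, -0.1]
opening: 0.38
grasp_force: 30.2
```

Run:
```python
from h import *
s=r.sense(); print(face(s['eef_pos']),s['tcp_rot'],s['qpos'].round(2))
plan(bush+31*N,toolR(psi,35,np.pi))
```

```text
[63.4 35.9 64.1] [-2.53356126 -0.00705444 -1.68154424] [-0.4   0.29  2.24  1.43  0.16  1.47]
t 18.33 dp [0.018 0.021 0.752] turn [0.03 0.   0.12]
```

play_rows(rows=[{"dp": [0.02,0.02,0.15],"turn": [0.03,0,0.12],"fingers": 1},{"dp": [0,0,0.15],"turn": [0,0,0],"fingers": 1},{"dp": [0,0,0.15],"turn": [0,0,0],"fingers": 1},{"dp": [0,0,0.15],"turn": [0,0,0],"fingers": 1},{"dp": [0,0,0.12],"turn": [0,0,0],"fingers": 1}])

```text
clock: 18.75
eef_pos: [578.2, -180.6, 94.9]
tcp_rot: [-2.53, -0.0, -1.692]
contact_force: [-0.5, -0.2, -0.3]
opening: 0.386
grasp_force: 30.2
```

play_rows(rows=[{"dp": [0,0,0],"turn": [0,0,0],"fingers": 1},{"dp": [0,0,0],"turn": [0,0,0],"fingers": 1}])

```text
clock: 18.92
eef_pos: [577.7, -180.6, 94.9]
tcp_rot: [-2.53, 0.0, -1.693]
contact_force: [0.0, -0.1, 0.2]
opening: 0.384
grasp_force: 30.2
```

Run:
```python
from h import *
s=r.sense(); print(face(s['eef_pos']),s['contact_force'],s['qpos'].round(2))
plan(bush+10.5*N,toolR(psi,35,np.pi))
```

```text
[62.6 34.7 35.4] [ 0.02664657 -0.143566    0.20760291] [-0.39  0.36  2.22  1.79  0.16  1.12]
t 18.92 dp [-0.013  0.003  0.548] turn [-0.01 -0.01 -0.01]
```

play_rows(rows=[{"dp": [-0.01,0,0.05],"turn": [0,0,0],"fingers": 1},{"dp": [0,0,0.05],"turn": [0,0,0],"fingers": 1},{"dp": [0,0,0.05],"turn": [0,0,0],"fingers": 1},{"dp": [0,0,0],"turn": [0,0,0],"fingers": 1}])

```text
clock: 19.25
eef_pos: [581.2, -180.9, 89.9]
tcp_rot: [-2.53, 0.0, -1.695]
contact_force: [0.1, -0.2, -0.7]
opening: 0.385
grasp_force: 30.2
```

Run:
```python
from h import *
s=r.sense(); f=s['contact_force']; print(face(s['eef_pos']),[f@U,f@Y,f@N],s['wrist_torque'])
```

```text
[62.6 34.8 29.3] [np.float64(-0.30527338609151916), np.float64(-0.22276992742001162), np.float64(-0.5952444293116336)] [0.04370525 0.33498787 0.05641853]
```

play_rows(rows=[{"dp": [-0.01,0,0.05],"turn": [0,0,0],"fingers": 1},{"dp": [0,0,0.05],"turn": [0,0,0],"fingers": 1},{"dp": [0,0,0],"turn": [0,0,0],"fingers": 1}])

```text
clock: 19.5
eef_pos: [583.5, -180.7, 86.5]
tcp_rot: [-2.53, 0.0, -1.695]
contact_force: [0.6, 0.4, -0.5]
opening: 0.381
grasp_force: 30.2
```

Run:
```python
from h import *
s=r.sense(); f=s['contact_force']; print(face(s['eef_pos']),[f@U,f@Y,f@N],s['wrist_torque'])
```

```text
[62.5 35.3 25.2] [np.float64(0.12115906004903915), np.float64(0.443930715825751), np.float64(-0.7031353500201601)] [0.06830203 0.36669884 0.01901353]
```

It is entering with no force; continue.

play_rows(rows=[{"dp": [0,0,0.05],"turn": [0,0,0],"fingers": 1},{"dp": [0,0,0.05],"turn": [0,0,0],"fingers": 1},{"dp": [0,0,0.05],"turn": [0,0,0],"fingers": 1},{"dp": [0,0,0],"turn": [0,0,0],"fingers": 1}])

```text
clock: 19.83
eef_pos: [587.1, -181.0, 81.6]
tcp_rot: [-2.53, 0.001, -1.695]
contact_force: [1.0, 1.2, -0.9]
opening: 0.381
grasp_force: 30.1
```

Run:
```python
from h import *
s=r.sense(); f=s['contact_force']; print(face(s['eef_pos']),[f@U,f@Y,f@N],s['wrist_torque'])
```

```text
[62.7 35.4 19.1] [np.float64(0.16337891227586232), np.float64(1.280829769189494), np.float64(-1.165583546013041)] [0.2080218  0.21385825 0.11862538]
```

play_rows(rows=[{"dp": [0,0,0.04],"turn": [0,0,0],"fingers": 1},{"dp": [0,0,0.04],"turn": [0,0,0],"fingers": 1},{"dp": [0,0,0.03],"turn": [0,0,0],"fingers": 1},{"dp": [0,0,0],"turn": [0,0,0],"fingers": 1}])

```text
clock: 20.17
eef_pos: [589.6, -181.3, 78.1]
tcp_rot: [-2.53, 0.001, -1.695]
contact_force: [2.1, 1.7, 0.5]
opening: 0.385
grasp_force: 30.1
```

Run:
```python
from h import *
s=r.sense(); f=s['contact_force']; print(face(s['eef_pos']),[f@U,f@Y,f@N],s['wrist_torque'])
```

```text
[62.7 35.4 14.9] [np.float64(1.8308572351833257), np.float64(1.9053207603104922), np.float64(-0.7088478560039018)] [0.4150895  0.11926021 0.29401129]
```

play_rows(rows=[{"dp": [0,0,0.02],"turn": [0,0,0],"fingers": 1},{"dp": [0,0,0.02],"turn": [0,0,0],"fingers": 1},{"dp": [0,0,0.02],"turn": [0,0,0],"fingers": 1},{"dp": [0,0,0],"turn": [0,0,0],"fingers": 1}])

```text
clock: 20.5
eef_pos: [590.9, -181.5, 76.3]
tcp_rot: [-2.53, 0.001, -1.695]
contact_force: [0.8, 4.1, 1.3]
opening: 0.388
grasp_force: 30.3
```

Run:
```python
from h import *
s=r.sense(); f=s['contact_force']; print(face(s['eef_pos']),[f@U,f@Y,f@N],s['wrist_torque'])
```

```text
[62.7 35.4 12.6] [np.float64(0.9388071201406278), np.float64(4.156305730529652), np.float64(0.8921564858306171)] [0.524537   0.01468177 0.33072575]
```

play_rows(rows=[{"dp": [-0.01,0,0.02],"turn": [0,0,0],"fingers": 1},{"dp": [0,0,0.02],"turn": [0,0,0],"fingers": 1},{"dp": [0,0,0],"turn": [0,0,0],"fingers": 1}])

```text
clock: 20.75
eef_pos: [591.6, -181.4, 75.1]
tcp_rot: [-2.53, 0.0, -1.695]
contact_force: [-2.9, 2.3, 3.8]
opening: 0.381
grasp_force: 30.7
```

Run:
```python
from h import *
s=r.sense(); f=s['contact_force']; print(face(s['eef_pos']),[f@U,f@Y,f@N],s['wrist_torque'])
```

```text
[62.6 35.6 11.2] [np.float64(-0.3803836743069735), np.float64(1.8897854177974107), np.float64(4.942597110832)] [0.4119464  0.11225243 0.1886321 ]
```

play_rows(rows=[{"dp": [0,0,0.02],"turn": [0,0,0],"fingers": 1},{"dp": [0,0,0],"turn": [0,0,0],"fingers": 1},{"dp": [0,0,0],"turn": [0,0,0],"fingers": 1}])

```text
clock: 21.0
eef_pos: [591.7, -181.4, 74.9]
tcp_rot: [-2.529, 0.0, -1.695]
contact_force: [-9.1, 4.7, 15.5]
opening: 0.383
grasp_force: 32.1
```

Run:
```python
from h import *
s=r.sense(); f=s['contact_force']; print(face(s['eef_pos']),[f@U,f@Y,f@N],s['wrist_torque'])
plan(s['eef_pos'],toolR(psi,35,np.pi+1.33)); print(s['qpos'].round(2))
```

```text
[62.6 35.6 11. ] [np.float64(0.9942986915208447), np.float64(3.5930118272130533), np.float64(18.19091082510923)] [0.4727944  0.20429538 0.29952185]
t 21.0 dp [0. 0. 0.] turn [-2.000e-02 -1.000e-02  1.267e+01]
[-0.38  0.42  2.2   2.04  0.16  0.88]
```

Home: the force rises stiffly at 11 mm. I relax the push, hold, then start turning.

play_rows(rows=[{"dp": [-0.01,0,-0.03],"turn": [0,0,0],"fingers": 1},{"dp": [0,0,0],"turn": [0,0,0],"fingers": 1},{"dp": [0,0,0],"turn": [0,0,0],"fingers": 1},{"dp": [0,0,0],"turn": [0,0,0],"fingers": 1},{"dp": [0,0,0],"turn": [0,0,0],"fingers": 1}])

```text
clock: 21.42
eef_pos: [591.5, -181.2, 75.2]
tcp_rot: [-2.53, 0.0, -1.696]
contact_force: [0.2, -0.3, 0.1]
opening: 0.383
grasp_force: 30.2
```

play_rows(rows=[{"dp": [0,0,0],"turn": [0,0,0.5],"fingers": 1},{"dp": [0,0,0],"turn": [0,0,0.5],"fingers": 1},{"dp": [0,0,0],"turn": [0,0,0.5],"fingers": 1},{"dp": [0,0,0],"turn": [0,0,0.5],"fingers": 1},{"dp": [0,0,0],"turn": [0,0,0.5],"fingers": 1}])

```text
clock: 21.83
eef_pos: [591.9, -180.9, 75.4]
tcp_rot: [-2.546, 0.151, -1.913]
contact_force: [1.2, 1.3, 1.8]
opening: 0.385
grasp_force: 30.2
```

Run:
```python
from h import *
s=r.sense(); f=s['contact_force']; print(face(s['eef_pos']),[f@U,f@Y,f@N],s['wrist_torque'])
plan(s['eef_pos'],toolR(psi,35,np.pi+1.38)); print(s['qpos'].round(2))
```

```text
[62.9 36.1 11.3] [np.float64(1.8794331773702153), np.float64(1.4828727148753122), np.float64(0.9157756645956381)] [ 0.16336394 -0.02492609  0.21480292]
t 21.83 dp [0. 0. 0.] turn [-0.02  0.   10.63]
[-0.38  0.42  2.2   2.03  0.16  1.16]
```

play_rows(rows=[{"dp": [0,0,0],"turn": [0,0,0.5],"fingers": 1},{"dp": [0,0,0],"turn": [0,0,0.5],"fingers": 1},{"dp": [0,0,0],"turn": [0,0,0.5],"fingers": 1},{"dp": [0,0,0],"turn": [0,0,0.5],"fingers": 1},{"dp": [0,0,0],"turn": [0,0,0.5],"fingers": 1}])

```text
clock: 22.25
eef_pos: [592.1, -180.9, 75.5]
tcp_rot: [-2.596, 0.294, -2.138]
contact_force: [1.6, 0.6, 1.2]
opening: 0.382
grasp_force: 30.2
```

play_rows(rows=[{"dp": [0,0,0],"turn": [0,0,0.5],"fingers": 1},{"dp": [0,0,0],"turn": [0,0,0.5],"fingers": 1},{"dp": [0,0,0],"turn": [0,0,0.5],"fingers": 1},{"dp": [0,0,0],"turn": [0,0,0.5],"fingers": 1},{"dp": [0,0,0],"turn": [0,0,0.5],"fingers": 1}])

```text
clock: 22.67
eef_pos: [592.3, -181.0, 75.7]
tcp_rot: [-2.682, 0.421, -2.383]
contact_force: [2.8, 0.8, 1.2]
opening: 0.383
grasp_force: 30.2
```

Run:
```python
from h import *
s=r.sense(); f=s['contact_force']; print(face(s['eef_pos']),[f@U,f@Y,f@N],s['wrist_torque'])
plan(bush+8.2*N,toolR(psi,35,np.pi+1.38)); print(s['qpos'].round(2))
```

```text
[63.4 36.1 11.4] [np.float64(2.877213279182466), np.float64(1.0860396956256986), np.float64(-0.4987566383798543)] [ 0.15574183 -0.23869428  0.18506932]
t 22.67 dp [0.032 0.001 0.004] turn [-0.02  0.01  5.63]
[-0.38  0.42  2.2   2.03  0.16  1.68]
```

play_rows(rows=[{"dp": [0,0,0.01],"turn": [0,0,0.5],"fingers": 1},{"dp": [0,0,0],"turn": [0,0,0.5],"fingers": 1},{"dp": [0,0,0],"turn": [0,0,0.5],"fingers": 1},{"dp": [0,0,0],"turn": [0,0,0.5],"fingers": 1},{"dp": [0,0,0],"turn": [0,0,0.5],"fingers": 1}])

```text
clock: 23.08
eef_pos: [592.7, -181.1, 75.8]
tcp_rot: [-2.805, 0.523, -2.654]
contact_force: [-0.5, 0.1, 5.8]
opening: 0.384
grasp_force: 30.8
```

play_rows(rows=[{"dp": [0,0,0],"turn": [0,0,0.5],"fingers": 1},{"dp": [0,0,0],"turn": [0,0,0.5],"fingers": 1},{"dp": [0,0,0],"turn": [0,0,0.5],"fingers": 1},{"dp": [0,0,0],"turn": [0,0,0.5],"fingers": 1},{"dp": [0,0,0],"turn": [0,0,0.5],"fingers": 1}])

```text
clock: 23.5
eef_pos: [592.8, -181.3, 75.9]
tcp_rot: [-2.963, 0.591, -2.952]
contact_force: [0.4, -0.2, 6.7]
opening: 0.385
grasp_force: 30.7
```

play_rows(rows=[{"dp": [0,0,0],"turn": [0,0,0.5],"fingers": 1},{"dp": [0,0,0],"turn": [0,0,0.1],"fingers": 1},{"dp": [0,0,0],"turn": [0,0,0],"fingers": 1},{"dp": [0,0,0],"turn": [0,0,0],"fingers": 1},{"dp": [0,0,0],"turn": [0,0,0],"fingers": 1}])

```text
clock: 23.92
eef_pos: [592.8, -181.4, 75.9]
tcp_rot: [-3.004, 0.6, -3.024]
contact_force: [-0.8, -0.7, 6.8]
opening: 0.385
grasp_force: 30.7
```

Run:
```python
from h import *
s=r.sense(); f=s['contact_force']; print(face(s['eef_pos']),[f@U,f@Y,f@N],s['wrist_torque'])
plan(bush+8.2*N,toolR(psi,35,np.pi+1.38)); print(s['qpos'].round(2))
g=snap('wrist','w11'); T=R.from_euler('xyz',s['tcp_rot']); p=np.array(s['eef_pos'])
q=p+T.apply([0,0,-26]); k=8
src=np.float32([proj(g,q+T.apply([a,b,0])) for a,b in[(20,-20),(20,20),(-20,20),(-20,-20)]])
im=cv2.warpPerspective(g['pixels'],cv2.getPerspectiveTransform(src,np.float32([(0,0),(400,0),(400,400),(0,400)])),(400,400))
m=np.zeros((400,400),np.uint8); cv2.circle(m,(200,200),145,1,-1)
l=((im.max(2)<60)&(m>0)).astype(np.uint8); n,lab,st,ce=cv2.connectedComponentsWithStats(l); i=1+np.argmax(st[1:,4]); ys,xs=np.nonzero(lab==i)
vx,vy,a,b=cv2.fitLine(np.c_[xs,ys].astype(np.float32),cv2.DIST_L2,0,.01,.01).ravel(); print(st[i],a,b)
d=T.apply([-vy,vx,0]); d=-d if d@U<0 else d; print('line vs mark deg',np.degrees(np.arctan2(d@Y,d@U)))
```

```text
[64.1 35.7 11.2] [np.float64(3.325817854267437), np.float64(-0.829288825600394), np.float64(5.959014311833569)] [-0.17108432 -0.36390875 -0.02356903]
t 23.92 dp [ 0.041 -0.005  0.   ] turn [-0.02  0.02  0.05]
[-0.38  0.42  2.2   2.04  0.16  2.26]
[ 160   57   92  273 6927] 204.10336 189.27414
line vs mark deg -2.752864414160848
```

Nose at −2.8° from the mark, with small forces. Release and back off along the axis.

play_rows(rows=[{"dp": [0,0,-0.01],"turn": [0,0,0],"fingers": 0.45},{"dp": [0,0,0],"turn": [0,0,0],"fingers": 0.45},{"dp": [0,0,0],"turn": [0,0,0],"fingers": 0.45},{"dp": [0,0,0],"turn": [0,0,0],"fingers": 0.45}])

```text
clock: 24.3
eef_pos: [591.2, -180.9, 75.0]
tcp_rot: [-3.005, 0.597, -3.025]
contact_force: [-0.0, 0.7, -0.2]
opening: 0.55
grasp_force: 0.0
```

play_rows(rows=[{"dp": [0,0,-0.2],"turn": [0,0,0],"fingers": 0.45},{"dp": [0,0,-0.3],"turn": [0,0,0],"fingers": 0.45},{"dp": [0,0,-0.4],"turn": [0,0,0],"fingers": 0.45},{"dp": [0,0,-0.4],"turn": [0,0,0],"fingers": 0.45},{"dp": [0,0,-0.4],"turn": [0,0,0],"fingers": 0.45}])

```text
clock: 24.72
eef_pos: [552.0, -176.0, 131.0]
tcp_rot: [-3.005, 0.597, -3.025]
contact_force: [0.2, -0.0, 0.4]
opening: 0.549
grasp_force: 0.0
```

play_rows(rows=[{"dp": [0,0,-0.4],"turn": [0,0,0],"fingers": 0.45},{"dp": [0,0,-0.4],"turn": [0,0,0],"fingers": 0.45},{"dp": [0,0,-0.4],"turn": [0,0,0],"fingers": 0.45},{"dp": [0,0,0],"turn": [0,0,0],"fingers": 0.45},{"dp": [0,0,0],"turn": [0,0,0],"fingers": 0.45}])

```text
clock: 25.13
eef_pos: [521.9, -174.2, 156.7]
tcp_rot: [-2.998, 0.621, -3.018]
contact_force: [-0.0, 0.8, 0.7]
opening: 0.548
grasp_force: 0.0
```

Run:
```python
from h import *
g=snap('wrist','w12'); s=r.sense(); print(face(s['eef_pos']),s['contact_force'])
for h in (37,):
    o=bush+34*N
    src=np.float32([proj(g,o+a*U+b*Y) for a,b in[(-20,20),(20,20),(20,-20),(-20,-20)]])
    im=cv2.warpPerspective(g['pixels'],cv2.getPerspectiveTransform(src,np.float32([(0,0),(400,0),(400,400),(0,400)])),(400,400),flags=cv2.INTER_CUBIC)
m=np.zeros((400,400),np.uint8); cv2.circle(m,(200,200),145,1,-1)
l=((im.max(2)<60)&(m>0)).astype(np.uint8); n,lab,st,ce=cv2.connectedComponentsWithStats(l); i=1+np.argmax(st[1:,4]); ys,xs=np.nonzero(lab==i)
vx,vy,a,b=cv2.fitLine(np.c_[xs,ys].astype(np.float32),cv2.DIST_L2,0,.01,.01).ravel(); print(st[i],'centre off mm',(a-200)/10,(200-b)/10,'angle deg',np.degrees(np.arctan(-vy/vx)))
gr=im.max(2); print('col',gr[::10,150].tolist(),'row',gr[130,::10].tolist())
# tray check from the top camera
t=snap('top','t12'); p=proj(t,[403.5,139.2,52]).astype(int); print('cap px',p,t['pixels'][p[1]-5:p[1]+6,p[0]].max(1).tolist())
t0=load('top0')['pixels'].astype(int); d=np.abs(t['pixels'].astype(int)-t0).max(2)>60
for nme,q in dict(bottle=(290,225),tin=(323,261),carton=(310,183),torch=(400,301)).items(): print(nme,d[q[1]-12:q[1]+12,q[0]-12:q[0]+12].mean().round(2))
```

```text
[ 52.3  34.3 117.9] [-0.17670183 -0.65570189 -0.37930993]
[  56  177  289   30 5338] centre off mm 0.030311584 0.8682648 angle deg -1.5118294
col [239, 240, 246, 205, 133, 173, 174, 173, 173, 172, 172, 172, 172, 171, 170, 169, 175, 160, 61, 40, 79, 161, 171, 165, 165, 165, 165, 164, 163, 162, 162, 162, 163, 160, 148, 87, 167, 252, 241, 240] row [65, 60, 53, 52, 84, 148, 172, 171, 169, 170, 169, 170, 170, 171, 169, 171, 171, 171, 172, 171, 173, 173, 172, 173, 173, 172, 173, 172, 172, 171, 174, 165, 151, 168, 175, 219, 246, 241, 240, 240]
cap px [257 259] [164, 156, 129, 88, 67, 73, 69, 72, 70, 70, 66]
bottle 0.0
tin 0.0
carton 0.0
torch 0.47
```

The knob is home with its nose at −1.5°, centred within 1 mm. The cap still shows dark in the tray bay, and the gripper is free. Hand in.

```bash
python3 -c "
from rig import r
print(r.sign_off())"
```

```text
the job is handed in; nothing more can be done
None
```

I handed the job in at about 25 s of the 64 s: the cap stands in the tray, the knob is home with its nose about 1.5° off the mark, and the gripper is clear; the bottle, tin and carton look unmoved in the top view, the torch could not be checked there (that patch changed, probably the arm overhead), and the hand-in returned no verdict.

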